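Reset the crêpe station and send the tasting plates through the pass

TASK

The washing-up is back at the crêpe station. Take the T-shaped spreader and the round-headed greasing pad out of the grey cutlery basket and hang each handle-down in a ring of its own on the steel stand, head resting on the ring; stack all the small white plates in one square, flat pile in the middle of the aluminium tray, their long sides in line with the guides, and then, with the pile complete, push the tray along its slide away from you until it is fully home against the end stop, the pile still square. Leave the jar, mill and tin where they are.

Things in the scene. Friction and masses are not known exactly. Their poses are not given: they have to be found in the camera images.
- spreader_blade (a point): wooden crêpe spreader, T-shaped, stands handle-down in a basket cell at the start. Head: flat blade 130 mm long (x), 14 thick (y), 42 tall (z). A round handle, 16 mm across, 112 long, end slightly tapered, runs along -z from the middle of the blade's underside. Point: centre of the blade, 21 mm above its underside (the shoulder that catches on a ring), 133 mm above the handle's end. 110 g
- greaser_head (a point): crêpe greasing pad, stands handle-down in another basket cell at the start: round head 32 mm tall, a wooden disc 56 mm across and 20 thick with a 52 mm grey pad on top; below it a round handle, 16 mm across, 112 long, along -z. Point: centre of the head, 16 mm above its underside, 128 mm above the handle's end. 140 g
- basket: fixed grey plastic cutlery basket, 111 mm (x) by 138 (y), 95 high, open above, square cells 24 mm wide (dividers 81 mm high, floor 3 mm thick). The tools stand upright in two cells, heads above the rim: lift straight up by more than 100 mm. Origin: centre of its underside
- ring_a (a point): centre of one steel ring of the fixed tool stand (base 90 by 150 mm), at the height of its flat top face, 135 mm above the table; z up. Ring: 23 mm inside, 38 mm outside, 14 mm tall, open below (111 mm free under it). An arm, its top 8 mm below the ring's top, carries it from a 12 mm post 46 mm away on its +x side
- ring_b (a point): centre of the second, identical ring of the same stand, 105 mm from the first; either tool may hang in either ring
- slide: fixed stainless pass slide on the table: a 2 mm sheet 360 mm long (x, the way the tray travels, away from the robot) and 278 wide, a straight guide 12 mm thick, 18 high along each long side (254 mm between them), a stop 26 mm high across the far (+x) end. Origin: underside centre
- slide_home (a point): the place of the tray's origin when the tray is home against the stop, on the sheet's top (2 mm above the table); x is the direction of travel
- tray: loose aluminium tray on the slide's sheet, 160 mm long (x) by 250 wide, 300 g, floor 6 mm thick, rim 22 mm high, 6 thick. 2 mm play to each guide and straight sides of only 70 mm: pushed well off the middle of its near rim it skews and jams; pushed at the middle it runs on smooth glides, against about 1 to 5 N of friction. Near rim's outer face: 80 mm from the origin, on -x. Origin: underside centre; z up
- plate0_mid (a point): oblong white porcelain tasting plate, 110 mm long (x), 60 wide (y), 12 thick, flat underneath so that plates pile flat, about 130 g. Point: its centre, 6 mm above its underside; z up. Three or four plates are present, an absent one reads None
- plate1_mid (a point): oblong white porcelain tasting plate, 110 mm long (x), 60 wide (y), 12 thick, flat underneath so that plates pile flat, about 130 g. Point: its centre, 6 mm above its underside; z up. Three or four plates are present, an absent one reads None
- plate2_mid (a point): oblong white porcelain tasting plate, 110 mm long (x), 60 wide (y), 12 thick, flat underneath so that plates pile flat, about 130 g. Point: its centre, 6 mm above its underside; z up. Three or four plates are present, an absent one reads None
- plate3_mid (a point): oblong white porcelain tasting plate, 110 mm long (x), 60 wide (y), 12 thick, flat underneath so that plates pile flat, about 130 g. Point: its centre, 6 mm above its underside; z up. Three or four plates are present, an absent one reads None
- jam_jar: bystander: jam jar, loose, not to be disturbed; origin at the centre of its underside; 72 mm across, 95 mm tall
- pepper_mill: bystander: pepper mill, loose, not to be disturbed; origin at the centre of its underside; 54 mm across, 158 mm tall
- sugar_tin: bystander: sugar tin, loose, not to be disturbed; origin at the centre of its underside; 80 mm across, 120 mm tall
Things that resemble listed ones, but are neither listed nor needed, are in the scene too. Leave any orange, purple or yellow look-alike of the part that bears plate3_mid alone.

How it is judged:
By the outcome, as a careful person would: the job done as asked, in the order asked, and still so for the second after the job is handed in, with the robot touching nothing.
Of plate0, plate1, plate2, plate3 only 3 to 4 are there at a start; the rules pass over those that are not, and their reading is None.
At some moment in a run one of plate0, plate1, plate2, plate3 may be knocked a few centimetres aside while the robot is not near it.
It also fails if it takes over 210 s, if anything falls off the work surface, if the arm or the gripper's body presses on something with over 40 N, if the wrist force passes 120 N, or if a joint passes its speed limit or range.

ROBOT

A 6-joint arm with a two-finger parallel gripper is mounted at the origin on the work surface. World frame = base frame: x ahead of the robot, y to its left, z up, the work surface at z = 0. Lengths are in m, angles in rad, forces in N, time in s.
With the tool pointing down it reaches from about 0.275 to 0.825 m from the base axis. Payload 4.9 kg.
Tool frame: the origin (TCP) lies midway between the tips of the shut fingers; the grasp point (between the pads) lies 19 mm behind it (arm.tcp_to_grasp is the distance from the TCP to the grasp point, in m); z points along the fingers, y is the direction in which the jaws open and shut (so a half turn about z gives the same grasp; the last joint's range is limited). The gripper opens to 85 mm and grips with 20 to 120 N. Pads are 22 mm wide; open, the fingers measure 114 mm over their backs; the gripper's body (76 mm by 85 mm) begins 54 mm behind the grasp point. The pads swing forward as they close: fully open they stand 13 mm farther back than shut.
Start: joints at [1.121, 0.326, -0.193, 1.052, 0, 1.437], TCP at [0.171, 0.523, 0.231] pointing down, gripper open.
Joint ranges: [-2.65, 2.65], [-0.97, 1.79], [-1.3, 1.35], [-1.93, 2.1], [-1.47, 1.37], [-3.14, 3.14]. Speed limits (rad/s): [2.57, 2.57, 3.14, 3.14, 3.14, 3.14].

INTERFACE

Orientations are given as a 3x3 rotation matrix whose columns are the frame's x, y, z axes.
In Python, from station import arm gives the robot as it stands.
- The arm moves only by the tool apply_moves, never from a script. Its argument "series" is a list of rows, each an object with "dp": the shift along the world's x, y, z in cm, a list of three; "twist": the turn, a rotation vector about the world's x, y, z in rad, a list of three. In form: [{"dp": [tx, ty, tz], "twist": [ax, ay, az]}, ...]. A call has exactly 8 rows; each row is the pose to reach, as a shift and turn from the pose commanded when the call began; what a row does not reach only later rows make up. A row lasts 1/12 s, in which the tool goes at most 41.7 mm and 7.16 degrees, less where a joint would pass 70% of its speed; a pose out of reach is approached as far as the arm can. A call with a gripper value outside its range is refused whole. "claw" is the finger opening in cm, from 0 to 8.54, set as the call begins (left out, the last holds). The fingers move at their own pace and stop on an object; "grip_force" is the grip in N (left out, the last holds). Time passes only in rows, so rows that repeat a pose let the fingers close, or fill a call up. It gives the time, the measured TCP pose, the force and the opening at its end, in the units of the state.
- arm.get_state(): the state, without advancing time (a new reading comes with each control period).
- arm.read_camera(name): name is "scene" or "top"; returns a dict with "image" (384x512x3 uint8, blue, green, red), "z_map" (384x512 float32, m along the optical axis (not along the pixel's ray), 0 where there is no reading), "fx", "fy", "cx", "cy" (pixels), "xyz" and "orientation" of the camera in the world. Camera axes: x right, y down, z forward; pixel columns grow to the right and rows downward; lengths in m; the calibration is good to about 2 mm. A picture is of the moment at which its call begins.
- arm.finish_job(): hands the job in, once; it reports no verdict.
The state is a dict: "t": time; "joint_positions": joint angles; "joint_velocities": joint speeds; "joint_torque": joint torques, N m; "ee_pos": TCP position; "tool_rot": TCP orientation; "contact_force": force on the tool from outside, world axes, zero at the start; "wrist_torque": the same for the moment, N m; "gripper_width": finger opening in m.
Only numpy, scipy, OpenCV 4.12 (cv2) and the standard library are available. Lean on these libraries where they do the work, as an engineer would, in place of code of your own. Each camera call takes 0.05 s, during which the arm holds its last target. There are 200 camera calls.

## Working session

There is one attempt and no reset: what is moved stays moved. The work goes in short steps, Python scripts to look and compute and a tool call to move; the robot and the scene stay as the last step left them, time stands still between calls to the robot, and variables do not carry over. Pictures are saved under pics/ and viewed, about 12 in all and at most 16, crops included, and the job is handed in when it is done.

Besides the shell and the picture viewer there is one more tool, called after "Emit:" by a JSON object that holds its "op" and its "data", one argument or row to a line. apply_moves: Moves the arm, as the interface text tells. Its arguments: {"type":"object","properties":{"series":{"type":"array"},"claw":{"type":"number"},"grip_force":{"type":"number"}},"required":["series"]}

```bash
mkdir -p pics; ls
cat > h.py <<'E'
import numpy as np, cv2
from station import arm
def shot(n):
    c=arm.read_camera(n); return c
def pts(c):
    z=c["z_map"]; v,u=np.mgrid[0:z.shape[0],0:z.shape[1]]
    P=np.stack([(u-c["cx"])/c["fx"]*z,(v-c["cy"])/c["fy"]*z,z],-1)
    return P@np.array(c["orientation"]).T+np.array(c["xyz"])
def ray(c,u,v,h):
    d=np.array(c["orientation"])@np.array([(u-c["cx"])/c["fx"],(v-c["cy"])/c["fy"],1]); o=np.array(c["xyz"])
    return o+d*(h-o[2])/d[2]
E
python3 - <<'E'
from h import *
for n in("scene","top"):
    c=shot(n); cv2.imwrite(f"pics/{n}0.png",cv2.resize(c["image"],None,fx=1.5,fy=1.5)); np.savez(f"{n}0.npz",**c)
    print(n,c["xyz"],np.round(c["orientation"],3).tolist(),c["fx"],c["cx"],c["cy"],(c["z_map"]>0).mean())
print(arm.get_state())
E
```

```text
pics
scene [1.36552633 0.53110049 1.33175223] [[-0.623, 0.588, -0.517], [0.782, 0.477, -0.4], [0.011, -0.653, -0.757]] 500.0100092583396 255.97737375080825 189.3884834648378 0.9938863118489584
top [ 0.42077994 -0.10512296  1.13030535] [[-0.029, -0.993, 0.117], [-0.999, 0.026, -0.022], [0.019, -0.118, -0.993]] 393.92065198487984 256.38914228854145 195.78898951509987 0.9959920247395834
{'t': 0.1, 'joint_positions': array([ 1.12082363e+00,  3.26921063e-01, -1.93486276e-01,  1.05201581e+00,
        7.93164153e-07,  1.43664188e+00]), 'joint_velocities': array([-0.00011248, -0.00196492,  0.00228379, -0.00040315,  0.00272903,
       -0.00031519]), 'joint_torque': array([ 1.46093222e-03, -4.44239223e+01,  2.63038194e+01,  7.94881635e-03,
       -1.03466136e-04,  1.26675579e-05]), 'ee_pos': array([0.17055829, 0.52232603, 0.23055131]), 'tool_rot': array([[-9.50542473e-01,  3.10593795e-01, -7.08284749e-04],
       [ 3.10594526e-01,  9.50541370e-01, -1.46453948e-03],
       [ 2.18377081e-04, -1.61209634e-03, -9.99998677e-01]]), 'contact_force': array([-0.5926503 , -0.51014413,  0.69481883]), 'wrist_torque': array([0.02292937, 0.0447906 , 0.04950408]), 'gripper_width': 0.08516420181183694}
```

View pics/scene0.png

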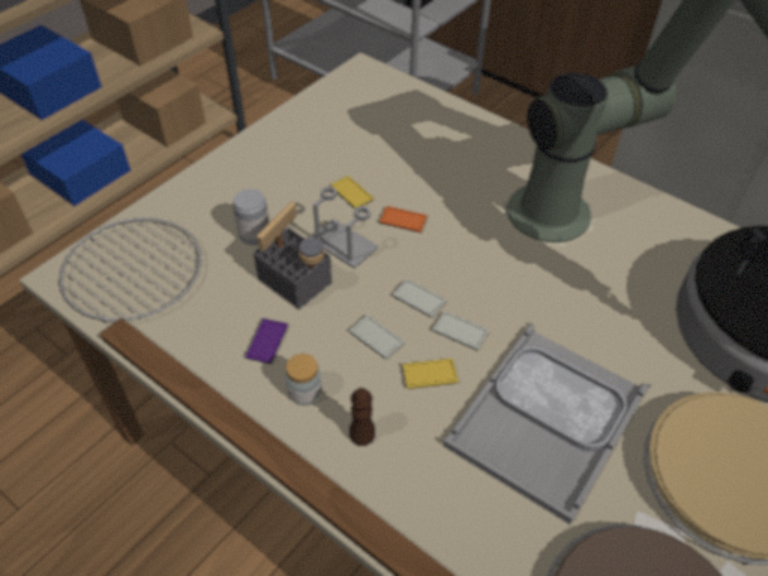

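View pics/top0.png

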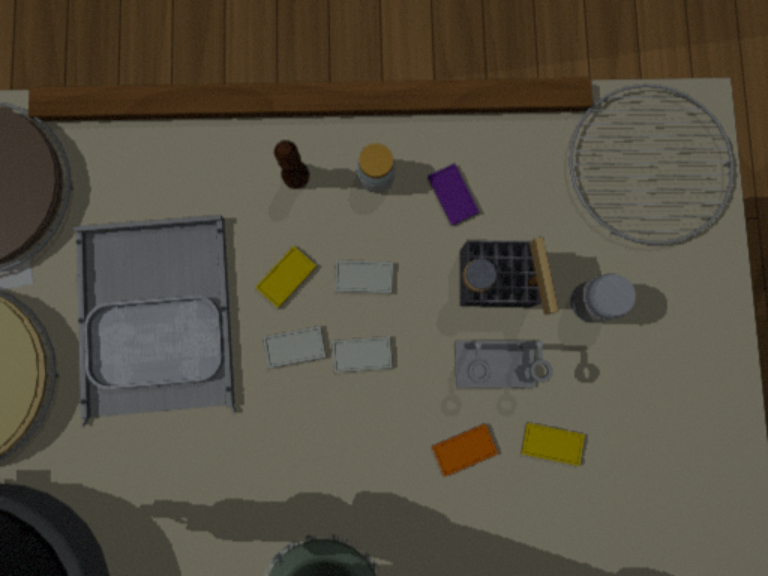

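The scene view shows three white plates at (418,297), (460,330) and (376,336), with look-alikes in yellow, orange and purple. In the top view the same plates are at (364,277), (295,347) and (363,354). The greaser is at (482,275), the spreader at (545,275), and the rings at (480,370) and (542,370). The posts are on the far side of the rings.

```bash
cat >> h.py <<'E'
def plates(c,show=True,zr=(0.0,0.08)):
    P=pts(c); hsv=cv2.cvtColor(c["image"],cv2.COLOR_BGR2HSV)
    return P,hsv
E
python3 - <<'E'
from h import *
c=dict(np.load("top0.npz")); P=pts(c); hsv=cv2.cvtColor(c["image"],cv2.COLOR_BGR2HSV); s=dict(np.load("scene0.npz"));Ps=pts(s); hs=cv2.cvtColor(s["image"],cv2.COLOR_BGR2HSV)
L=dict(pl1=(364,277),pl2=(295,347),pl3=(363,354),table=(420,330),gre=(482,275),spr=(545,275),ringA=(480,361),ringB=(542,361),tray=(150,345),sheet=(160,260),jar=(375,160),jam=(610,295),mill=(286,150))
for k,(u,v) in L.items():
    u=int(u/1.5);v=int(v/1.5); print(k,hsv[v,u],P[v,u].round(4))
print("z std table",P[215:225,275:285,2].std())
for k,(u,v) in dict(pl1=(418,297),pl2=(460,330),pl3=(376,336),table=(400,260)).items():
    u=int(u/1.5);v=int(v/1.5); print(k,hs[v,u],Ps[v,u].round(4))
# crop for view
a=cv2.resize(c["image"][130:310,165:430],None,fx=3,fy=3,interpolation=cv2.INTER_CUBIC); cv2.imwrite("pics/crop1.png",cv2.convertScaleAbs(a,alpha=1.5))
E
```

```text
pl1 [ 55  14 109] [ 0.589  -0.0901  0.0061]
pl2 [ 47  16 111] [0.4576 0.0429 0.0108]
pl3 [ 60  11 111] [ 0.4399 -0.0866  0.0107]
table [ 25  45 107] [ 0.4829 -0.1968 -0.0035]
gre [113  27  75] [ 0.5651 -0.2915  0.1489]
spr [ 24 107 112] [ 0.5614 -0.3963  0.1552]
ringA [110  18  85] [ 0.4222 -0.2847  0.1352]
ringB [110   9  84] [ 0.4192 -0.3893  0.132 ]
tray [115  14 113] [0.4681 0.3139 0.0055]
sheet [98 12 88] [0.632  0.3014 0.0009]
jar [ 20 179 111] [ 0.7905 -0.1183  0.0922]
jam [107  23  99] [ 0.5295 -0.5171  0.1203]
mill [ 13 196  43] [0.7862 0.0352 0.1581]
z std table 0.002222919893085704
pl1 [ 25  17 165] [ 0.4444 -0.0858  0.0072]
pl2 [ 27  16 163] [0.461  0.0434 0.0059]
pl3 [ 25  17 164] [ 0.5922 -0.0905  0.0073]
table [ 19  46 162] [ 0.3718 -0.1941 -0.0008]
```

View pics/crop1.png

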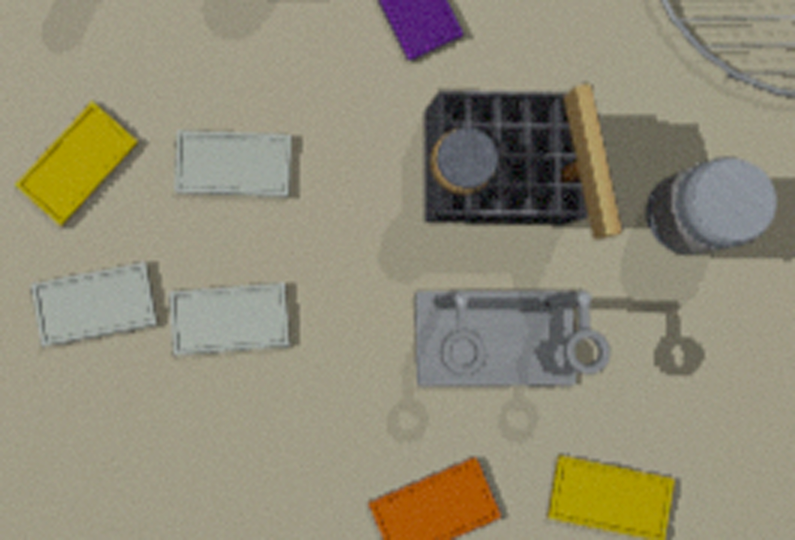

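The crop confirms it. White plates are at crop (235,163), (95,305) and (231,318). The greaser disc is at (467,160), the blade at (593,160), and the rings at (464,351) and (588,352). The orange, yellow and purple plates are decoys. Next I measure in both views.

```bash
cat >> h.py <<'E'
def comps(mask,amin=60):
    n,l,st,ce=cv2.connectedComponentsWithStats(mask.astype(np.uint8)); return [l==i for i in range(1,n) if st[i,4]>amin]
def rect_xy(c,m,h):
    v,u=np.where(m); X=np.array([ray(c,a,b,h)[:2] for a,b in zip(u,v)],np.float32)*1000
    (x,y),(w,hh),a=cv2.minAreaRect(X)
    if w<hh: w,hh,a=hh,w,a+90
    return x,y,w,hh,(a+90)%180-90   # a: long-axis angle from +x
def find_plates(c,h=0.012,extra=None):
    hsv=cv2.cvtColor(c["image"],cv2.COLOR_BGR2HSV); P=pts(c)
    m=(hsv[...,1]<28)&(hsv[...,2]>95)&(P[...,0]>.25)&(P[...,0]<.75)&(P[...,1]>-.2)&(P[...,1]<.14)&(P[...,2]<.05)
    m=cv2.morphologyEx(m.astype(np.uint8),cv2.MORPH_OPEN,np.ones((3,3)))
    return [tuple(np.round(rect_xy(c,k,h),1))+(round(float(np.median(P[k][:,2])*1000),1),int(k.sum())) for k in comps(m)]
E
python3 - <<'E'
from h import *
for n in("top","scene"):
    c=dict(np.load(n+"0.npz")); P=pts(c); hsv=cv2.cvtColor(c["image"],cv2.COLOR_BGR2HSV); x,y,z=P[...,0],P[...,1],P[...,2]
    print(n); 
    for p in find_plates(c): print(" plate",p)
    def rep(k,m,h=None):
        for q in comps(m,25):
            hz=np.median(z[q]); print(" ",k,"z",round(hz*1000,1),np.round(rect_xy(c,q,h or hz),1),q.sum(),"mean",(P[q].mean(0)*1000).round(1))
    rep("rings",(z>.122)&(z<.15)&(x>.37)&(x<.475)&(y>-.45)&(y<-.24),.135)
    rep("tools",(z>.125)&(z<.21)&(x>.48)&(x<.66)&(y>-.46)&(y<-.24))
    rep("basket",(z>.07)&(z<.105)&(x>.45)&(x<.7)&(y>-.46)&(y<-.2),.095)
    rep("guides/rims",(z>.0145)&(z<.035)&(x>.3)&(x<.8)&(y>.13)&(y<.5))
E
```

```text
top
 plate (np.float64(588.9), np.float64(-93.8), np.float64(101.5), np.float64(58.9), np.float64(86.4), 8.1, 676)
 plate (np.float64(458.9), np.float64(41.6), np.float64(99.7), np.float64(58.7), np.float64(-80.3), 8.1, 674)
 plate (np.float64(441.3), np.float64(-86.3), np.float64(102.3), np.float64(58.8), np.float64(-87.3), 8.1, 713)
  rings z 131.9 [ 421.1 -282.1   67.7   35.3   -2.6] 175 mean [ 415.1 -282.2  130.8]
  rings z 131.5 [ 418.3 -381.6   67.8   37.9   15.5] 184 mean [ 413.8 -386.7  130.5]
  tools z 154.0 [ 562.1 -395.3  129.5   23.     8.2] 451 mean [ 562.6 -396.8  149.5]
  tools z 145.3 [ 567.1 -288.5   54.1   53.5   -2.5] 377 mean [ 567.  -288.9  143.7]
  basket z 80.0 [ 577.9 -338.3  133.4  113.5   88.5] 675 mean [ 582.7 -341.6   82. ]
  guides/rims z 24.6 [740.  483.2 119.7  29.4 -11.1] 211 mean [742.4 481.8  25.1]
  guides/rims z 19.6 [527.3 306.  360.3 280.9   3.5] 1988 mean [542.1 309.6  20.1]
  guides/rims z 21.5 [418.2 490.9 142.2  18.5  -0.8] 145 mean [418.1 490.1  21.7]
scene
 plate (np.float64(444.9), np.float64(-81.4), np.float64(114.0), np.float64(63.7), np
[... 217 characters left out ...]
9), np.float64(86.3), 9.3, 511)
  rings z 129.5 [ 424.8 -376.9   75.5   41.    18.5] 93 mean [ 415.2 -385.5  130. ]
  rings z 129.9 [ 427.8 -273.9   76.2   38.2   17.4] 97 mean [ 418.3 -280.9  130.3]
  tools z 148.8 [ 570.2 -391.   151.2   36.8   10. ] 294 mean [ 569.3 -394.9  145.8]
  tools z 144.1 [ 578.2 -282.8   68.2   52.4   41.6] 219 mean [ 577.  -285.4  141.9]
  basket z 80.6 [ 591.1 -335.5  154.2  124.2   87.7] 741 mean [ 591.6 -342.8   81.9]
  guides/rims z 20.2 [533.3 307.9 360.8 278.2   3.1] 1730 mean [560.  316.8  20.7]
  guides/rims z 21.5 [451.8 489.7  83.9   7.7  11.3] 47 mean [456.1 490.4  21.4]
  guides/rims z 22.7 [742.1 480.8 115.7  15.1 -13.9] 114 mean [742.6 479.9  22.7]
```

Emit:
{"op": "apply_moves", "data": {
  "series": [
    {"dp": [1,-2.5,2],"twist": [0,0,0.015]},
    {"dp": [2.2,-5.2,4],"twist": [0,0,0.03]},
    {"dp": [3.4,-8,6],"twist": [0,0,0.045]},
    {"dp": [4.6,-10.8,7],"twist": [0,0,0.06]},
    {"dp": [5.8,-13.6,7],"twist": [0,0,0.075]},
    {"dp": [7,-16.4,7],"twist": [0,0,0.09]},
    {"dp": [8.2,-19.2,7],"twist": [0,0,0.105]},
    {"dp": [9.3,-22,7],"twist": [0,0,0.115]}
  ],
  "claw": 5,
  "grip_force": 40
}}

```text
t: 0.77
ee_pos: [0.264, 0.3014, 0.3011]
tool_rot: [[-0.98, 0.198, 0.0], [0.198, 0.98, -0.0], [-0.0, -0.0, -1.0]]
contact_force: [-0.2, -1.0, -0.1]
gripper_width: 0.05
```

Emit:
{"op": "apply_moves", "data": {
  "series": [
    {"dp": [1.25,-2.9,0],"twist": [0,0,0.015]},
    {"dp": [2.5,-5.8,0],"twist": [0,0,0.03]},
    {"dp": [3.75,-8.7,0],"twist": [0,0,0.045]},
    {"dp": [5,-11.6,0],"twist": [0,0,0.06]},
    {"dp": [6.25,-14.5,0],"twist": [0,0,0.075]},
    {"dp": [7.5,-17.4,0],"twist": [0,0,0.09]},
    {"dp": [8.75,-20.3,0],"twist": [0,0,0.105]},
    {"dp": [10,-23.2,0],"twist": [0,0,0.115]}
  ]
}}

```text
t: 1.43
ee_pos: [0.3638, 0.0693, 0.3012]
tool_rot: [[-0.996, 0.085, -0.0], [0.085, 0.996, 0.0], [0.0, 0.0, -1.0]]
contact_force: [0.0, 0.1, 0.2]
gripper_width: 0.0501
```

Emit:
{"op": "apply_moves", "data": {
  "series": [
    {"dp": [1.25,-2.9,0],"twist": [0,0,0.015]},
    {"dp": [2.5,-5.8,0],"twist": [0,0,0.03]},
    {"dp": [3.75,-8.7,0],"twist": [0,0,0.045]},
    {"dp": [5,-11.6,0],"twist": [0,0,0.06]},
    {"dp": [6.25,-14.5,0],"twist": [0,0,0.075]},
    {"dp": [7.5,-17.4,0],"twist": [0,0,0.09]},
    {"dp": [8.75,-20.3,0],"twist": [0,0,0.105]},
    {"dp": [10,-23.2,0],"twist": [0,0,0.115]}
  ]
}}

```text
t: 2.1
ee_pos: [0.4639, -0.1627, 0.3009]
tool_rot: [[-1.0, -0.029, -0.001], [-0.029, 1.0, 0.0], [0.001, 0.0, -1.0]]
contact_force: [-0.1, 0.2, -0.1]
gripper_width: 0.0499
```

Emit:
{"op": "apply_moves", "data": {
  "series": [
    {"dp": [1.4,-3.3,0],"twist": [0,0,0.015]},
    {"dp": [2.8,-6.6,0],"twist": [0,0,0.03]},
    {"dp": [4.2,-9.9,0],"twist": [0,0,0.045]},
    {"dp": [5.6,-13,0],"twist": [0,0,0.06]},
    {"dp": [7,-16.2,0],"twist": [0,0,0.075]},
    {"dp": [8.5,-19.7,0],"twist": [0,0,0.09]},
    {"dp": [10,-23.2,0],"twist": [0,0,0.112]},
    {"dp": [10,-23.2,0],"twist": [0,0,0.112]}
  ]
}}

```text
t: 2.77
ee_pos: [0.5646, -0.3992, 0.2968]
tool_rot: [[-0.991, -0.137, -0.003], [-0.137, 0.991, 0.0], [0.003, 0.0, -1.0]]
contact_force: [-2.0, 1.9, -1.6]
gripper_width: 0.05
```

Emit:
{"op": "apply_moves", "data": {
  "series": [
    {"dp": [0,0,-2],"twist": [0,0,0]},
    {"dp": [0,0,-4.5],"twist": [0,0,0]},
    {"dp": [0,0,-7],"twist": [0,0,0]},
    {"dp": [0,0,-8],"twist": [0,0,0]},
    {"dp": [0,0,-9],"twist": [0,0,0]},
    {"dp": [0,0,-10],"twist": [0,0,0]},
    {"dp": [0,0,-10.5],"twist": [0,0,0]},
    {"dp": [0,0,-10.5],"twist": [0,0,0]}
  ]
}}

```text
t: 3.43
ee_pos: [0.5637, -0.3929, 0.1957]
tool_rot: [[-0.99, -0.141, -0.001], [-0.141, 0.99, 0.001], [0.001, 0.001, -1.0]]
contact_force: [0.0, 0.4, 0.2]
gripper_width: 0.0501
```

Run:
```python
from h import *
s=shot("scene"); t=shot("top")
a=s["image"][70:230,130:300]; b=t["image"][130:290,280:450]
cv2.imwrite("pics/g1.png",cv2.convertScaleAbs(cv2.resize(np.hstack([a,b]),None,fx=2.35,fy=2.35,interpolation=cv2.INTER_CUBIC),alpha=1.3))
print(arm.get_state()["ee_pos"])
```

```text
[ 0.56418746 -0.39341143  0.19718689]
```

View pics/g1.png

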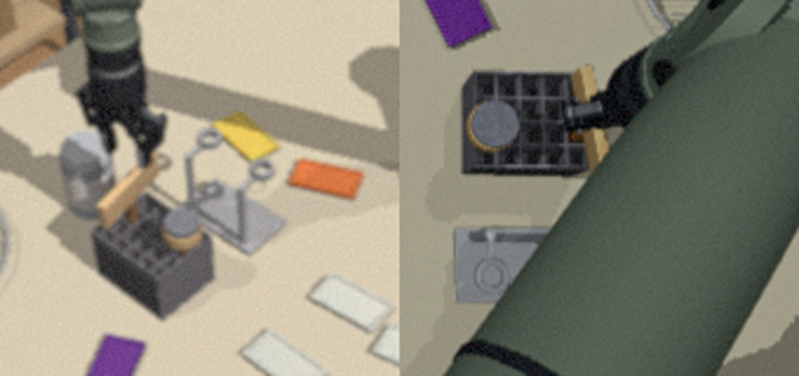

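```bash
cat >> h.py <<'E'
def proj(c,p):
    q=np.array(c["orientation"]).T@(np.array(p)-np.array(c["xyz"])); return (q[0]/q[2]*c["fx"]+c["cx"],q[1]/q[2]*c["fy"]+c["cy"])
E
python3 - <<'E'
from h import *
for n,o in(("scene",(130,70)),("top",(280,130))):
    c=dict(np.load(n+"0.npz"))
    for p in([.564,-.393,.197],[.564,-.393,.157]):
        u,v=proj(c,p); print(n,p,"pic",((u-o[0])*2.35+(400 if n=="top" else 0)),(v-o[1])*2.35)
    # blade ends by wood colour
    hsv=cv2.cvtColor(c["image"],cv2.COLOR_BGR2HSV); P=pts(c)
    m=(hsv[...,1]>75)&(hsv[...,0]<30)&(P[...,2]>.145)&(P[...,0]>.45)&(P[...,0]<.66)&(P[...,1]<-.35)&(P[...,1]>-.46)
    print(np.round(rect_xy(c,m,.157),1),m.sum())
E
```

```text
scene [0.564, -0.393, 0.197] pic 126.7292450517423 158.57069603739498
scene [0.564, -0.393, 0.157] pic 129.478203857728 179.13305925576483
[ 569.1 -391.7  134.6   20.1    7.6] 154
top [0.564, -0.393, 0.197] pic 603.3883443811927 116.05743798755559
top [0.564, -0.393, 0.157] pic 592.2790901842468 122.01949611187328
[ 562.1 -397.2  128.2   17.1    8.4] 331
```

Emit:
{"op": "apply_moves", "data": {
  "series": [
    {"dp": [0.2,0,-2],"twist": [0,0,0]},
    {"dp": [0.2,0,-4],"twist": [0,0,0]},
    {"dp": [0.2,0,-5.5],"twist": [0,0,0]},
    {"dp": [0.2,0,-6.5],"twist": [0,0,0]},
    {"dp": [0.2,0,-7],"twist": [0,0,0]},
    {"dp": [0.2,0,-7.4],"twist": [0,0,0]},
    {"dp": [0.2,0,-7.4],"twist": [0,0,0]},
    {"dp": [0.2,0,-7.4],"twist": [0,0,0]}
  ]
}}

```text
t: 4.2
ee_pos: [0.5663, -0.3936, 0.1232]
tool_rot: [[-0.99, -0.141, 0.001], [-0.141, 0.99, -0.001], [-0.001, -0.001, -1.0]]
contact_force: [-0.7, 0.2, 0.8]
gripper_width: 0.0499
```

Emit:
{"op": "apply_moves", "data": {
  "series": [
    {"dp": [0,0,0],"twist": [0,0,0]},
    {"dp": [0,0,0],"twist": [0,0,0]},
    {"dp": [0,0,0],"twist": [0,0,0]},
    {"dp": [0,0,0],"twist": [0,0,0]},
    {"dp": [0,0,0],"twist": [0,0,0]},
    {"dp": [0,0,0],"twist": [0,0,0]},
    {"dp": [0,0,0],"twist": [0,0,0]},
    {"dp": [0,0,0],"twist": [0,0,0]}
  ],
  "claw": 0.6,
  "grip_force": 50
}}

```text
t: 4.87
ee_pos: [0.5663, -0.3937, 0.1231]
tool_rot: [[-0.99, -0.141, 0.001], [-0.141, 0.99, -0.001], [-0.001, -0.001, -1.0]]
contact_force: [-0.3, -0.2, 5.3]
gripper_width: 0.0135
```

Gripped at 13.5 mm, which fits the blade. I lift straight up by 16 cm.

Emit:
{"op": "apply_moves", "data": {
  "series": [
    {"dp": [0,0,0.7],"twist": [0,0,0]},
    {"dp": [0,0,2],"twist": [0,0,0]},
    {"dp": [0,0,3.5],"twist": [0,0,0]},
    {"dp": [0,0,5],"twist": [0,0,0]},
    {"dp": [0,0,6.5],"twist": [0,0,0]},
    {"dp": [0,0,8],"twist": [0,0,0]},
    {"dp": [0,0,9.5],"twist": [0,0,0]},
    {"dp": [0,0,11],"twist": [0,0,0]}
  ]
}}

```text
t: 5.53
ee_pos: [0.5652, -0.3924, 0.2322]
tool_rot: [[-0.99, -0.141, -0.002], [-0.141, 0.99, 0.002], [0.001, 0.002, -1.0]]
contact_force: [0.7, -0.3, -0.7]
gripper_width: 0.0134
```

Emit:
{"op": "apply_moves", "data": {
  "series": [
    {"dp": [0,0,1.5],"twist": [0,0,0]},
    {"dp": [0,0,3],"twist": [0,0,0]},
    {"dp": [0,0,4.5],"twist": [0,0,0]},
    {"dp": [0,0,5.5],"twist": [0,0,0]},
    {"dp": [0,0,6],"twist": [0,0,0]},
    {"dp": [0,0,6],"twist": [0,0,0]},
    {"dp": [0,0,6],"twist": [0,0,0]},
    {"dp": [0,0,6],"twist": [0,0,0]}
  ]
}}

```text
t: 6.2
ee_pos: [0.5654, -0.3928, 0.291]
tool_rot: [[-0.99, -0.141, -0.002], [-0.141, 0.99, 0.001], [0.001, 0.002, -1.0]]
contact_force: [-0.6, 0.5, -1.8]
gripper_width: 0.0134
```

Run:
```python
from h import *
s=shot("scene"); t=shot("top"); np.savez("s1.npz",**s); np.savez("t1.npz",**t)
a=s["image"][40:200,130:300]; b=t["image"][130:290,280:450]
cv2.imwrite("pics/g2.png",cv2.convertScaleAbs(cv2.resize(np.hstack([a,b]),None,fx=2.35,fy=2.35,interpolation=cv2.INTER_CUBIC),alpha=1.3))
# ring centres, each view, plane z=.135, circle from crop pixels
for n in("scene","top"):
    c=dict(np.load(n+"0.npz")); P=pts(c); z=P[...,2]
    for y0 in(-.285,-.388):
        m=(z>.122)&(z<.15)&(P[...,0]>.37)&(P[...,0]<.475)&(abs(P[...,1]-y0)<.045)
        v,u=np.where(m); X=np.array([ray(c,a_,b_,.135)[:2] for a_,b_ in zip(u,v)])
        X=X[X[:,0]<X[:,0].min()+.040]; print(n,X.min(0).round(4),X.max(0).round(4),"mid",((X.min(0)+X.max(0))/2).round(4))
```

```text
scene [ 0.3907 -0.2993] [ 0.4305 -0.258 ] mid [ 0.4106 -0.2787]
scene [ 0.3884 -0.4029] [ 0.4281 -0.3603] mid [ 0.4082 -0.3816]
top [ 0.3872 -0.2994] [ 0.4272 -0.2635] mid [ 0.4072 -0.2814]
top [ 0.3866 -0.4053] [ 0.4244 -0.367 ] mid [ 0.4055 -0.3862]
```

View pics/g2.png

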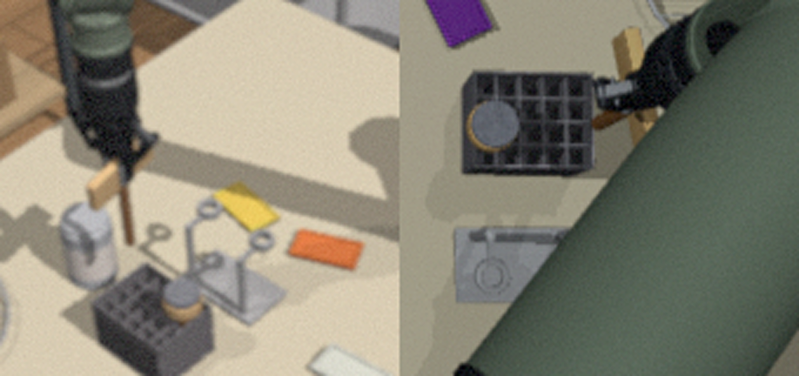

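```bash
cat >> h.py <<'E'
def handle(c,roi):
    u0,u1,v0,v1=roi; hsv=cv2.cvtColor(c["image"],cv2.COLOR_BGR2HSV)[v0:v1,u0:u1]
    m=(hsv[...,1]>110)&(hsv[...,0]<17)
    q=max(comps(m,15),key=lambda k:k.sum()); v,u=np.where(q); return u+u0,v+v0,m
E
python3 - <<'E'
from h import *
s=dict(np.load("s1.npz")); t=dict(np.load("t1.npz")); Ps=pts(s)
hs=cv2.cvtColor(s["image"],cv2.COLOR_BGR2HSV); print("handle hsv",hs[135,184],"blade",hs[118,174])
u,v,m=handle(s,(165,205,100,155))
for r in range(v.min(),v.max()+1): print(r,u[v==r].min(),u[v==r].max(),end=" | ")
print()
X=Ps[v,u]; print("cloud",X[::12].round(3).tolist())
u,v,m=handle(t,(350,385,165,200)); print("top",[(r,u[v==r].min(),u[v==r].max()) for r in range(v.min(),v.max()+1)])
print("pred tip",proj(s,[.5655,-.393,.171]),proj(t,[.5655,-.393,.171]))
print("pred shoulder",proj(s,[.5655,-.393,.283]),proj(t,[.5655,-.393,.283]))
E
```

```text
handle hsv [ 14 128  80] blade [ 17  93 132]
120 182 182 | 121 182 182 | 122 182 183 | 123 182 183 | 124 182 183 | 125 182 183 | 126 183 183 | 127 183 183 | 128 183 183 | 129 183 183 | 130 183 184 | 131 183 184 | 132 183 184 | 133 183 184 | 134 184 184 | 135 184 184 | 136 184 184 | 137 184 184 | 138 184 185 | 139 184 185 | 140 184 185 | 141 184 185 | 142 185 185 | 
cloud [[0.565, -0.39, 0.275], [0.57, -0.385, 0.247], [0.567, -0.388, 0.209]]
top [(177, np.int64(367), np.int64(371)), (178, np.int64(366), np.int64(373)), (179, np.int64(364), np.int64(374)), (180, np.int64(363), np.int64(372)), (181, np.int64(362), np.int64(371)), (182, np.int64(362), np.int64(369)), (183, np.int64(362), np.int64(367)), (184, np.int64(364), np.int64(366))]
pred tip (np.float64(184.37827843988066), np.float64(143.44435490080645)) (np.float64(363.3950706591955), np.float64(180.4603347113339))
pred shoulder (np.float64(180.92746374081221), np.float64(117.77154556574824)) (np.float64(378.1383902172016), np.float64(172.4684883514417))
```

Emit:
{"op": "apply_moves", "data": {
  "series": [
    {"dp": [-1.5,0.1,0],"twist": [0,0,0]},
    {"dp": [-4,0.3,0],"twist": [0,0,0]},
    {"dp": [-6.5,0.5,0],"twist": [0,0,0]},
    {"dp": [-9,0.7,0],"twist": [0,0,0]},
    {"dp": [-11.5,0.9,0],"twist": [0,0,0]},
    {"dp": [-14,1,0],"twist": [0,0,0]},
    {"dp": [-15.75,1.1,0],"twist": [0,0,0]},
    {"dp": [-15.75,1.1,0],"twist": [0,0,0]}
  ]
}}

```text
t: 6.97
ee_pos: [0.4052, -0.3816, 0.2922]
tool_rot: [[-0.99, -0.138, -0.002], [-0.138, 0.99, 0.001], [0.002, 0.001, -1.0]]
contact_force: [-0.0, -0.8, -1.5]
gripper_width: 0.0131
```

Emit:
{"op": "apply_moves", "data": {
  "series": [
    {"dp": [0,0,-0.5],"twist": [0,0,0]},
    {"dp": [0,0,-1],"twist": [0,0,0]},
    {"dp": [0,0,-1.5],"twist": [0,0,0]},
    {"dp": [0,0,-2],"twist": [0,0,0]},
    {"dp": [0,0,-2.3],"twist": [0,0,0]},
    {"dp": [0,0,-2.3],"twist": [0,0,0]},
    {"dp": [0,0,-2.3],"twist": [0,0,0]},
    {"dp": [0,0,-2.3],"twist": [0,0,0]}
  ]
}}

```text
t: 7.63
ee_pos: [0.4085, -0.3822, 0.2693]
tool_rot: [[-0.99, -0.141, 0.0], [-0.141, 0.99, -0.0], [-0.0, -0.0, -1.0]]
contact_force: [-0.0, -0.2, -0.9]
gripper_width: 0.0133
```

Run:
```python
from h import *
c=dict(np.load("top0.npz")); P=pts(c); m=(abs(P[...,0]-.455)<.02)&(P[...,2]>.10)&(P[...,1]<-.25)&(P[...,1]>-.42); print("post z",np.sort(P[m][:,2])[-6:].round(3))
s=shot("scene"); t=shot("top"); np.savez("s2.npz",**s); np.savez("t2.npz",**t)
a=s["image"][80:180,170:270]; b=t["image"][200:300,310:410]
cv2.imwrite("pics/g3.png",cv2.convertScaleAbs(cv2.resize(np.hstack([a,b]),None,fx=4,fy=4,interpolation=cv2.INTER_CUBIC),alpha=1.3))
e=arm.get_state()["ee_pos"]; print(e); tip=e-[0,0,.120]
for n,k,o in(("s",s,(170,80)),("t",t,(310,200))): 
    for p in (tip,[.408,-.382,.135]):u,v=proj(k,p); print(n,u,v,"pic",(u-o[0])*4+(400 if n=="t" else 0),(v-o[1])*4)
```

```text
post z [0.129 0.129 0.129 0.129 0.129 0.13 ]
[ 0.40852127 -0.38233053  0.269541  ]
s 218.33500511249395 125.03606497411677 pic 193.34002044997578 180.14425989646708
s 218.69147647337962 128.09010047101884 pic 194.7659058935185 192.36040188407537
t 360.4533933569548 244.36414541617506 pic 601.8135734278192 177.45658166470025
t 358.71122060201594 244.55067093670607 pic 594.8448824080638 178.20268374682428
```

View pics/g3.png

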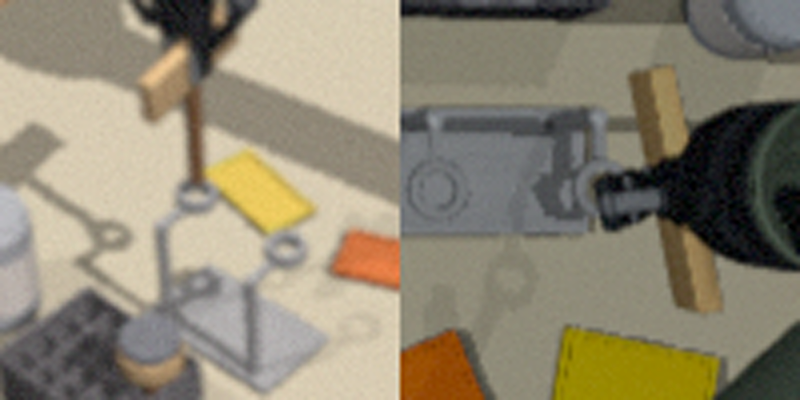

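Emit:
{"op": "apply_moves", "data": {
  "series": [
    {"dp": [0,0,-0.5],"twist": [0,0,0]},
    {"dp": [0,0,-1],"twist": [0,0,0]},
    {"dp": [0,0,-1.5],"twist": [0,0,0]},
    {"dp": [0,0,-2],"twist": [0,0,0]},
    {"dp": [0,0,-2.5],"twist": [0,0,0]},
    {"dp": [0,0,-3],"twist": [0,0,0]},
    {"dp": [0,0,-3.3],"twist": [0,0,0]},
    {"dp": [0,0,-3.3],"twist": [0,0,0]}
  ]
}}

```text
t: 8.4
ee_pos: [0.4081, -0.3824, 0.2355]
tool_rot: [[-0.99, -0.141, -0.001], [-0.141, 0.99, -0.0], [0.001, -0.0, -1.0]]
contact_force: [0.2, -2.2, -2.7]
gripper_width: 0.0135
```

Emit:
{"op": "apply_moves", "data": {
  "series": [
    {"dp": [0,-0.1,-0.8],"twist": [0,0,0]},
    {"dp": [0,-0.1,-1.6],"twist": [0,0,0]},
    {"dp": [0,-0.1,-2.4],"twist": [0,0,0]},
    {"dp": [0,-0.1,-3.2],"twist": [0,0,0]},
    {"dp": [0,-0.1,-4],"twist": [0,0,0]},
    {"dp": [0,-0.1,-4.8],"twist": [0,0,0]},
    {"dp": [0,-0.1,-5],"twist": [0,0,0]},
    {"dp": [0,-0.1,-5],"twist": [0,0,0]}
  ]
}}

```text
t: 9.07
ee_pos: [0.408, -0.383, 0.1853]
tool_rot: [[-0.99, -0.141, -0.001], [-0.141, 0.99, 0.001], [0.001, 0.001, -1.0]]
contact_force: [-0.2, -1.5, -1.4]
gripper_width: 0.0131
```

Emit:
{"op": "apply_moves", "data": {
  "series": [
    {"dp": [0,0,-0.8],"twist": [0,0,0]},
    {"dp": [0,0,-1.6],"twist": [0,0,0]},
    {"dp": [0,0,-2.4],"twist": [0,0,0]},
    {"dp": [0,0,-3],"twist": [0,0,0]},
    {"dp": [0,0,-3.4],"twist": [0,0,0]},
    {"dp": [0,0,-3.8],"twist": [0,0,0]},
    {"dp": [0,0,-3.8],"twist": [0,0,0]},
    {"dp": [0,0,-3.8],"twist": [0,0,0]}
  ]
}}

```text
t: 9.73
ee_pos: [0.4082, -0.3831, 0.148]
tool_rot: [[-0.99, -0.141, -0.0], [-0.141, 0.99, 0.0], [0.0, 0.0, -1.0]]
contact_force: [-1.0, -1.3, -2.2]
gripper_width: 0.013
```

Emit:
{"op": "apply_moves", "data": {
  "series": [
    {"dp": [0,0,-0.1],"twist": [0,0,0]},
    {"dp": [0,0,-0.2],"twist": [0,0,0]},
    {"dp": [0,0,-0.3],"twist": [0,0,0]},
    {"dp": [0,0,-0.4],"twist": [0,0,0]},
    {"dp": [0,0,-0.45],"twist": [0,0,0]},
    {"dp": [0,0,-0.5],"twist": [0,0,0]},
    {"dp": [0,0,-0.5],"twist": [0,0,0]},
    {"dp": [0,0,-0.5],"twist": [0,0,0]}
  ]
}}

```text
t: 10.4
ee_pos: [0.4083, -0.3832, 0.1432]
tool_rot: [[-0.99, -0.141, -0.0], [-0.141, 0.99, 0.0], [0.0, 0.0, -1.0]]
contact_force: [-1.0, -1.1, -1.4]
gripper_width: 0.0133
```

Emit:
{"op": "apply_moves", "data": {
  "series": [
    {"dp": [0,0,-0.1],"twist": [0,0,0]},
    {"dp": [0,0,-0.1],"twist": [0,0,0]},
    {"dp": [0,0,-0.2],"twist": [0,0,0]},
    {"dp": [0,0,-0.2],"twist": [0,0,0]},
    {"dp": [0,0,-0.2],"twist": [0,0,0]},
    {"dp": [0,0,-0.2],"twist": [0,0,0]},
    {"dp": [0,0,-0.2],"twist": [0,0,0]},
    {"dp": [0,0,-0.2],"twist": [0,0,0]}
  ]
}}

```text
t: 11.07
ee_pos: [0.4084, -0.3833, 0.1431]
tool_rot: [[-0.99, -0.141, 0.001], [-0.141, 0.99, -0.001], [-0.0, -0.001, -1.0]]
contact_force: [-3.4, 3.0, 12.4]
gripper_width: 0.0134
```

Emit:
{"op": "apply_moves", "data": {
  "series": [
    {"dp": [0,0,0],"twist": [0,0,0]},
    {"dp": [0,0,0],"twist": [0,0,0]},
    {"dp": [0,0,0],"twist": [0,0,0]},
    {"dp": [0,0,0],"twist": [0,0,0]},
    {"dp": [0,0,0],"twist": [0,0,0]},
    {"dp": [0,0,0],"twist": [0,0,0]},
    {"dp": [0,0,0],"twist": [0,0,0]},
    {"dp": [0,0,0],"twist": [0,0,0]}
  ],
  "claw": 4.5
}}

```text
t: 11.73
ee_pos: [0.4083, -0.3831, 0.1412]
tool_rot: [[-0.99, -0.141, -0.0], [-0.141, 0.99, 0.0], [0.0, 0.0, -1.0]]
contact_force: [0.1, 0.2, -0.3]
gripper_width: 0.0452
```

Emit:
{"op": "apply_moves", "data": {
  "series": [
    {"dp": [0,0,1],"twist": [0,0,0]},
    {"dp": [0,0,3],"twist": [0,0,0]},
    {"dp": [0,0,6],"twist": [0,0,0]},
    {"dp": [0,0,9],"twist": [0,0,0]},
    {"dp": [0,0,11],"twist": [0,0,0]},
    {"dp": [2,0,12],"twist": [0,0,0]},
    {"dp": [5,2,12],"twist": [0,0,0]},
    {"dp": [8,5,12],"twist": [0,0,0]}
  ]
}}

```text
t: 12.4
ee_pos: [0.4889, -0.336, 0.2635]
tool_rot: [[-0.991, -0.136, 0.003], [-0.136, 0.991, -0.003], [-0.003, -0.004, -1.0]]
contact_force: [0.3, -0.1, -1.1]
gripper_width: 0.0452
```

Emit:
{"op": "apply_moves", "data": {
  "series": [
    {"dp": [3,2,0],"twist": [0,0,0]},
    {"dp": [6,3.5,0],"twist": [0,0,0]},
    {"dp": [8.15,4.75,0],"twist": [0,0,0]},
    {"dp": [8.15,4.75,-2],"twist": [0,0,0]},
    {"dp": [8.15,4.75,-4.5],"twist": [0,0,0]},
    {"dp": [8.15,4.75,-7],"twist": [0,0,0]},
    {"dp": [8.15,4.75,-8],"twist": [0,0,0]},
    {"dp": [8.15,4.75,-8],"twist": [0,0,0]}
  ],
  "claw": 7.8
}}

```text
t: 13.07
ee_pos: [0.5677, -0.2851, 0.1789]
tool_rot: [[-0.99, -0.141, -0.004], [-0.141, 0.99, 0.003], [0.004, 0.003, -1.0]]
contact_force: [-0.0, -0.9, 0.9]
gripper_width: 0.078
```

Emit:
{"op": "apply_moves", "data": {
  "series": [
    {"dp": [0,0,-1.5],"twist": [0,0,0]},
    {"dp": [0,0,-3],"twist": [0,0,0]},
    {"dp": [0,0,-4.5],"twist": [0,0,0]},
    {"dp": [0,0,-6],"twist": [0,0,0]},
    {"dp": [0,0,-7],"twist": [0,0,0]},
    {"dp": [0,0,-7.5],"twist": [0,0,0]},
    {"dp": [0,0,-7.5],"twist": [0,0,0]},
    {"dp": [0,0,-7.5],"twist": [0,0,0]}
  ]
}}

```text
t: 13.73
ee_pos: [0.5697, -0.2866, 0.1072]
tool_rot: [[-0.99, -0.141, 0.001], [-0.141, 0.99, -0.001], [-0.001, -0.001, -1.0]]
contact_force: [-0.1, 1.1, 0.9]
gripper_width: 0.0782
```

Emit:
{"op": "apply_moves", "data": {
  "series": [
    {"dp": [0,0,0],"twist": [0,0,0]},
    {"dp": [0,0,0],"twist": [0,0,0]},
    {"dp": [0,0,0],"twist": [0,0,0]},
    {"dp": [0,0,0],"twist": [0,0,0]},
    {"dp": [0,0,0],"twist": [0,0,0]},
    {"dp": [0,0,0],"twist": [0,0,0]},
    {"dp": [0,0,0],"twist": [0,0,0]},
    {"dp": [0,0,0],"twist": [0,0,0]}
  ],
  "claw": 4.8
}}

```text
t: 14.4
ee_pos: [0.5702, -0.287, 0.1079]
tool_rot: [[-0.99, -0.141, 0.002], [-0.141, 0.99, -0.002], [-0.002, -0.002, -1.0]]
contact_force: [-0.6, -0.9, 6.8]
gripper_width: 0.0546
```

Emit:
{"op": "apply_moves", "data": {
  "series": [
    {"dp": [0,0,0.7],"twist": [0,0,0]},
    {"dp": [0,0,2],"twist": [0,0,0]},
    {"dp": [0,0,3.5],"twist": [0,0,0]},
    {"dp": [0,0,5],"twist": [0,0,0]},
    {"dp": [0,0,6.5],"twist": [0,0,0]},
    {"dp": [0,0,8],"twist": [0,0,0]},
    {"dp": [0,0,9.5],"twist": [0,0,0]},
    {"dp": [0,0,11],"twist": [0,0,0]}
  ]
}}

```text
t: 15.07
ee_pos: [0.5688, -0.2857, 0.2168]
tool_rot: [[-0.99, -0.141, -0.001], [-0.141, 0.99, 0.001], [0.001, 0.001, -1.0]]
contact_force: [0.9, -0.1, -2.0]
gripper_width: 0.0548
```

Emit:
{"op": "apply_moves", "data": {
  "series": [
    {"dp": [0,0,1.5],"twist": [0,0,0]},
    {"dp": [0,0,3],"twist": [0,0,0]},
    {"dp": [0,0,4.5],"twist": [0,0,0]},
    {"dp": [0,0,5.5],"twist": [0,0,0]},
    {"dp": [0,0,6],"twist": [0,0,0]},
    {"dp": [0,0,6],"twist": [0,0,0]},
    {"dp": [0,0,6],"twist": [0,0,0]},
    {"dp": [0,0,6],"twist": [0,0,0]}
  ]
}}

```text
t: 15.73
ee_pos: [0.5688, -0.2859, 0.2751]
tool_rot: [[-0.99, -0.141, -0.002], [-0.141, 0.99, 0.001], [0.001, 0.001, -1.0]]
contact_force: [0.2, -0.6, -1.6]
gripper_width: 0.0549
```

Run:
```python
from h import *
s=shot("scene"); t=shot("top"); np.savez("s3.npz",**s); np.savez("t3.npz",**t)
e=arm.get_state()["ee_pos"]; print(e)
for n,k in(("s",s),("t",t)):
    for dz in(.105,-.007): print(n,"pred",np.round(proj(k,e-[0,0,dz]),1))
u0,v0=map(int,proj(s,e-[0,0,.05]))
try:
    u,v,m=handle(s,(u0-25,u0+25,v0-10,v0+32)); print([(r,u[v==r].min(),u[v==r].max()) for r in range(v.min(),v.max()+1,3)])
except Exception as x: print(x)
a=s["image"][v0-60:v0+60,u0-50:u0+50]; u1,v1=map(int,proj(t,e-[0,0,.105])); b=t["image"][v1-60:v1+60,u1-50:u1+50]; print("origins",u0-50,v0-60,u1-50,v1-60)
cv2.imwrite("pics/g4.png",cv2.convertScaleAbs(cv2.resize(np.hstack([a,b]),None,fx=4,fy=4,interpolation=cv2.INTER_CUBIC),alpha=1.3))
```

```text
[ 0.56880521 -0.28594018  0.27514238]
s pred [207.7 158.8]
s pred [205.4 133.2]
t pred [320.2 180.3]
t pred [329.4 172.3]
[(141, np.int64(206), np.int64(206)), (144, np.int64(206), np.int64(207)), (147, np.int64(206), np.int64(207)), (150, np.int64(206), np.int64(208)), (153, np.int64(207), np.int64(208)), (156, np.int64(206), np.int64(208))]
origins 156 86 270 120
```

View pics/g4.png

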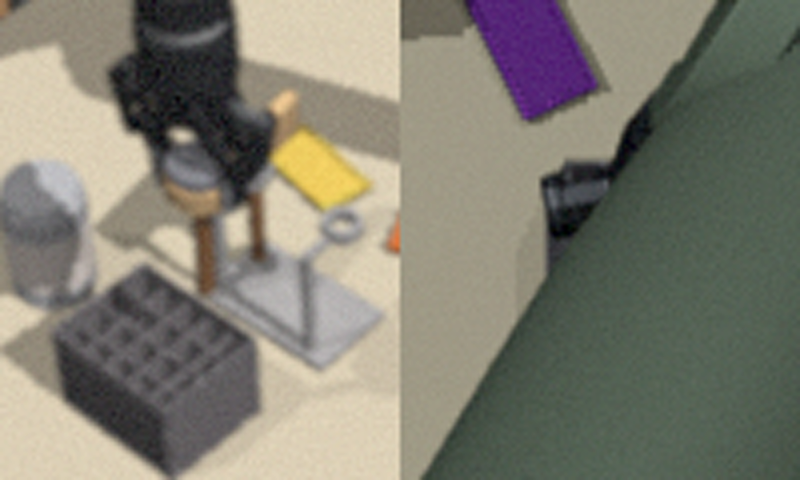

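Emit:
{"op": "apply_moves", "data": {
  "series": [
    {"dp": [-1.5,0.1,0],"twist": [0,0,0]},
    {"dp": [-4,0.3,0],"twist": [0,0,0]},
    {"dp": [-6.5,0.5,0],"twist": [0,0,0]},
    {"dp": [-9,0.6,0],"twist": [0,0,0]},
    {"dp": [-11.5,0.7,0],"twist": [0,0,0]},
    {"dp": [-14,0.8,0],"twist": [0,0,0]},
    {"dp": [-15.9,0.8,0],"twist": [0,0,0]},
    {"dp": [-15.9,0.8,0],"twist": [0,0,0]}
  ]
}}

```text
t: 16.5
ee_pos: [0.407, -0.2774, 0.276]
tool_rot: [[-0.99, -0.139, -0.002], [-0.139, 0.99, 0.001], [0.002, 0.001, -1.0]]
contact_force: [0.0, -0.2, -1.1]
gripper_width: 0.0545
```

Emit:
{"op": "apply_moves", "data": {
  "series": [
    {"dp": [0,0,-0.5],"twist": [0,0,0]},
    {"dp": [0,0,-1],"twist": [0,0,0]},
    {"dp": [0,0,-1.5],"twist": [0,0,0]},
    {"dp": [0,0,-2],"twist": [0,0,0]},
    {"dp": [0,0,-2.2],"twist": [0,0,0]},
    {"dp": [0,0,-2.2],"twist": [0,0,0]},
    {"dp": [0,0,-2.2],"twist": [0,0,0]},
    {"dp": [0,0,-2.2],"twist": [0,0,0]}
  ]
}}

```text
t: 17.17
ee_pos: [0.4105, -0.2783, 0.2543]
tool_rot: [[-0.99, -0.141, 0.0], [-0.141, 0.99, -0.0], [-0.0, -0.0, -1.0]]
contact_force: [0.8, -0.8, -1.6]
gripper_width: 0.0546
```

Run:
```python
from h import *
s=shot("scene"); np.savez("s4.npz",**s)
e=arm.get_state()["ee_pos"]; print(e)
for p in(e-[0,0,.105],[.410,-.278,.135]):
    u,v=proj(s,p); print(u,v,"pic",(u-195)*6,(v-100)*6)
cv2.imwrite("pics/g5.png",cv2.convertScaleAbs(cv2.resize(s["image"][100:170,195:285],None,fx=6,fy=6,interpolation=cv2.INTER_CUBIC),alpha=1.3))
```

```text
[ 0.41053202 -0.27829357  0.25445727]
240.80406443770815 138.29027093218633 pic 274.8243866262489 229.741625593118
241.01750899137124 141.31009460771517 pic 276.10505394822746 247.86056764629103
```

View pics/g5.png

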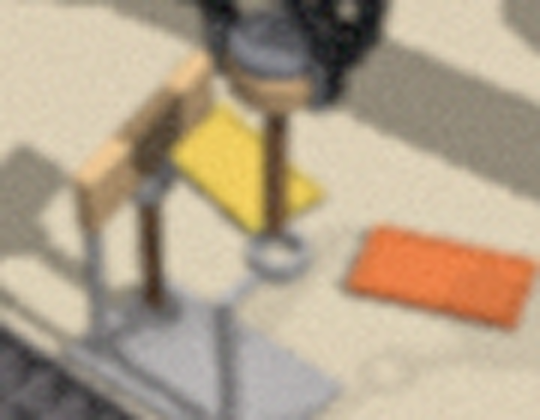

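Emit:
{"op": "apply_moves", "data": {
  "series": [
    {"dp": [0.05,0.1,-0.5],"twist": [0,0,0]},
    {"dp": [0.05,0.1,-1],"twist": [0,0,0]},
    {"dp": [0.05,0.1,-1.5],"twist": [0,0,0]},
    {"dp": [0.05,0.1,-2],"twist": [0,0,0]},
    {"dp": [0.05,0.1,-2.4],"twist": [0,0,0]},
    {"dp": [0.05,0.1,-2.8],"twist": [0,0,0]},
    {"dp": [0.05,0.1,-3],"twist": [0,0,0]},
    {"dp": [0.05,0.1,-3],"twist": [0,0,0]}
  ]
}}

```text
t: 17.88
ee_pos: [0.4104, -0.2771, 0.2237]
tool_rot: [[-0.99, -0.141, -0.001], [-0.141, 0.99, 0.0], [0.001, 0.001, -1.0]]
contact_force: [-0.0, -0.1, -2.5]
gripper_width: 0.0544
```

Clean entry. I carry on to just above the seat; the expected TCP z there is 0.127.

Emit:
{"op": "apply_moves", "data": {
  "series": [
    {"dp": [0,0,-0.8],"twist": [0,0,0]},
    {"dp": [0,0,-1.6],"twist": [0,0,0]},
    {"dp": [0,0,-2.4],"twist": [0,0,0]},
    {"dp": [0,0,-3.2],"twist": [0,0,0]},
    {"dp": [0,0,-4],"twist": [0,0,0]},
    {"dp": [0,0,-4.8],"twist": [0,0,0]},
    {"dp": [0,0,-5.2],"twist": [0,0,0]},
    {"dp": [0,0,-5.2],"twist": [0,0,0]}
  ]
}}

```text
t: 18.55
ee_pos: [0.4099, -0.2772, 0.171]
tool_rot: [[-0.99, -0.14, -0.002], [-0.14, 0.99, 0.0], [0.002, 0.001, -1.0]]
contact_force: [-2.3, -3.8, -4.3]
gripper_width: 0.0547
```

Emit:
{"op": "apply_moves", "data": {
  "series": [
    {"dp": [0,0,-0.8],"twist": [0,0,0]},
    {"dp": [0,0,-1.6],"twist": [0,0,0]},
    {"dp": [0,0,-2.4],"twist": [0,0,0]},
    {"dp": [0,0,-3],"twist": [0,0,0]},
    {"dp": [0,0,-3.5],"twist": [0,0,0]},
    {"dp": [0,0,-3.9],"twist": [0,0,0]},
    {"dp": [0,0,-4.1],"twist": [0,0,0]},
    {"dp": [0,0,-4.1],"twist": [0,0,0]}
  ]
}}

```text
t: 19.22
ee_pos: [0.41, -0.2791, 0.1313]
tool_rot: [[-0.99, -0.14, -0.002], [-0.14, 0.99, -0.004], [0.002, -0.004, -1.0]]
contact_force: [-5.2, -7.8, -1.0]
gripper_width: 0.0545
```

Emit:
{"op": "apply_moves", "data": {
  "series": [
    {"dp": [0,0,-0.1],"twist": [0,0,0]},
    {"dp": [0,0,-0.2],"twist": [0,0,0]},
    {"dp": [0,0,-0.3],"twist": [0,0,0]},
    {"dp": [0,0,-0.35],"twist": [0,0,0]},
    {"dp": [0,0,-0.4],"twist": [0,0,0]},
    {"dp": [0,0,-0.4],"twist": [0,0,0]},
    {"dp": [0,0,-0.4],"twist": [0,0,0]},
    {"dp": [0,0,-0.4],"twist": [0,0,0]}
  ]
}}

```text
t: 19.88
ee_pos: [0.4101, -0.2794, 0.1283]
tool_rot: [[-0.99, -0.14, -0.001], [-0.139, 0.99, -0.005], [0.002, -0.005, -1.0]]
contact_force: [-8.1, -5.6, 6.2]
gripper_width: 0.0546
```

Emit:
{"op": "apply_moves", "data": {
  "series": [
    {"dp": [-0.1,-0.1,0],"twist": [0,0,0]},
    {"dp": [-0.15,-0.2,0],"twist": [0,0,0]},
    {"dp": [-0.15,-0.2,0],"twist": [0,0,0]},
    {"dp": [-0.15,-0.2,-0.1],"twist": [0,0,0]},
    {"dp": [-0.15,-0.2,-0.1],"twist": [0,0,0]},
    {"dp": [-0.15,-0.2,-0.1],"twist": [0,0,0]},
    {"dp": [-0.15,-0.2,-0.1],"twist": [0,0,0]},
    {"dp": [-0.15,-0.2,-0.1],"twist": [0,0,0]}
  ]
}}

```text
t: 20.55
ee_pos: [0.41, -0.2795, 0.1281]
tool_rot: [[-0.99, -0.141, 0.002], [-0.141, 0.99, -0.001], [-0.002, -0.001, -1.0]]
contact_force: [-5.5, -0.3, 15.1]
gripper_width: 0.0547
```

Emit:
{"op": "apply_moves", "data": {
  "series": [
    {"dp": [0,0,0],"twist": [0,0,0]},
    {"dp": [0,0,0],"twist": [0,0,0]},
    {"dp": [0,0,0],"twist": [0,0,0]},
    {"dp": [0,0,0],"twist": [0,0,0]},
    {"dp": [0,0,0],"twist": [0,0,0]},
    {"dp": [0,0,0],"twist": [0,0,0]},
    {"dp": [0,0,0],"twist": [0,0,0]},
    {"dp": [0,0,0],"twist": [0,0,0]}
  ],
  "claw": 7.5
}}

```text
t: 21.22
ee_pos: [0.4093, -0.2792, 0.1262]
tool_rot: [[-0.99, -0.141, 0.0], [-0.141, 0.99, 0.0], [-0.0, 0.0, -1.0]]
contact_force: [0.0, 0.6, 0.6]
gripper_width: 0.0754
```

Emit:
{"op": "apply_moves", "data": {
  "series": [
    {"dp": [0,0,1],"twist": [0,0,0]},
    {"dp": [0,0,3],"twist": [0,0,0]},
    {"dp": [0,0,6],"twist": [0,0,0]},
    {"dp": [0,0,9],"twist": [0,0,0]},
    {"dp": [0,0,12],"twist": [0,0,0]},
    {"dp": [0,3,13],"twist": [0,0,0]},
    {"dp": [0,7,13],"twist": [0,0,0]},
    {"dp": [0,11,13],"twist": [0,0,0]}
  ]
}}

```text
t: 21.88
ee_pos: [0.4098, -0.169, 0.2581]
tool_rot: [[-0.99, -0.138, 0.003], [-0.138, 0.99, -0.001], [-0.003, -0.002, -1.0]]
contact_force: [0.8, 0.8, -0.7]
gripper_width: 0.0748
```

Emit:
{"op": "apply_moves", "data": {
  "series": [
    {"dp": [0,4,0],"twist": [0,0,0]},
    {"dp": [0,8,0],"twist": [0,0,0]},
    {"dp": [0,12,0],"twist": [0,0,0]},
    {"dp": [0,16,0],"twist": [0,0,0]},
    {"dp": [0,20,0],"twist": [0,0,0]},
    {"dp": [0,24,0],"twist": [0,0,0]},
    {"dp": [0,28,0],"twist": [0,0,0]},
    {"dp": [0,31,0],"twist": [0,0,0]}
  ]
}}

```text
t: 22.55
ee_pos: [0.4088, 0.1436, 0.2573]
tool_rot: [[-0.99, -0.143, 0.001], [-0.143, 0.99, 0.001], [-0.001, 0.001, -1.0]]
contact_force: [0.8, -0.5, 0.2]
gripper_width: 0.075
```

Run:
```python
from h import *
s=shot("scene"); t=shot("top"); np.savez("s5.npz",**s); np.savez("t5.npz",**t)
print(arm.get_state()["ee_pos"])
print("S",*find_plates(s),sep="\n"); print("T",*find_plates(t),sep="\n")
a=s["image"][80:280,130:440]; cv2.imwrite("pics/g6.png",cv2.convertScaleAbs(cv2.resize(a,None,fx=2.5,fy=2.5,interpolation=cv2.INTER_CUBIC),alpha=1.2))
```

```text
[0.4089469  0.1445306  0.25717002]
S
(np.float64(444.7), np.float64(-81.2), np.float64(114.5), np.float64(63.9), np.float64(-86.7), 9.1, 451)
(np.float64(462.9), np.float64(46.1), np.float64(112.5), np.float64(62.2), np.float64(-80.8), 8.7, 491)
(np.float64(592.7), np.float64(-87.4), np.float64(114.3), np.float64(62.9), np.float64(87.0), 8.5, 511)
T
(np.float64(588.1), np.float64(-90.1), np.float64(108.7), np.float64(61.2), np.float64(86.5), 8.2, 755)
(np.float64(459.3), np.float64(40.4), np.float64(102.7), np.float64(59.4), np.float64(-80.9), 8.2, 749)
(np.float64(440.6), np.float64(-83.6), np.float64(108.0), np.float64(60.5), np.float64(-87.5), 8.5, 767)
```

View pics/g6.png

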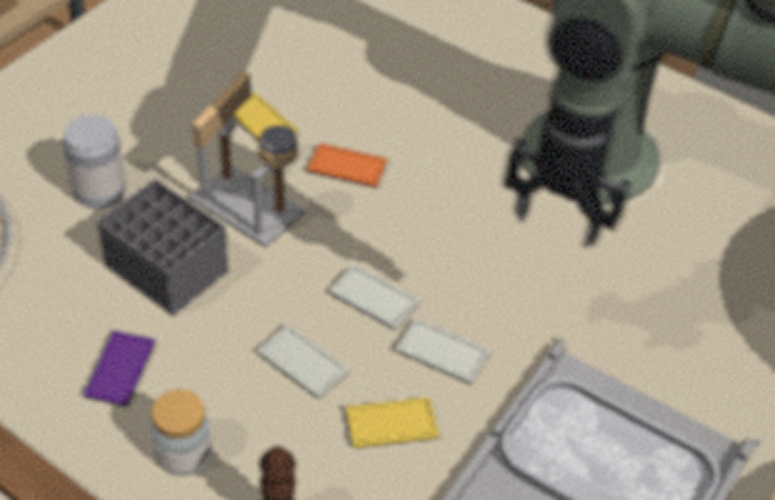

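Both tools hang with their heads on the rings, at (222,110) and (278,150). The three white plates are unmoved. Now I measure the tray and slide.

Run:
```python
from h import *
for n in("top0","scene0","s5"):
    c=dict(np.load(n+".npz")); hsv=cv2.cvtColor(c["image"],cv2.COLOR_BGR2HSV); P=pts(c); x,y,z=[P[...,i] for i in range(3)]
    reg=(x>.3)&(x<.75)&(y>.16)&(y<.46)&(z<.03)
    fl=[tuple(np.percentile(hsv[...,k][reg],[10,50,90])) for k in(1,2)]
    v=hsv[...,2].astype(float); thr,_=cv2.threshold(hsv[...,2][reg].reshape(-1,1),0,255,cv2.THRESH_OTSU)
    m=(reg&(v>thr)&(hsv[...,1]<30)).astype(np.uint8); m=cv2.morphologyEx(cv2.morphologyEx(m,cv2.MORPH_CLOSE,np.ones((5,5))),cv2.MORPH_OPEN,np.ones((7,7)))
    for q in comps(m,400): print(n,thr,"floor",np.round(rect_xy(c,q,.008),1),q.sum())
    # whole slide hull: guides+sheet by height above table
    m=reg&(z>.0145); q=max(comps(m,100),key=lambda k:k.sum()); print(" slide",np.round(rect_xy(c,q,.02),1))
    # tray rim points
    m=reg&(z>.0175); 
    inn=(y>.19)&(y<.42)&(x<.56)
    # profile along x in the tray's middle (robot-near rim) and y
    for yy in(.25,.31,.37):
        k=reg&(abs(y-yy)<.012); o=np.argsort(x[k]); X=x[k][o]; Z=z[k][o]
        b=np.arange(.34,.74,.01); print(" y",yy,[int(1000*np.median(Z[(X>=a)&(X<a+.01)])) if ((X>=a)&(X<a+.01)).any() else -9 for a in b])
c=dict(np.load("top0.npz"));a=c["image"][135:290,40:165]
cv2.imwrite("pics/tray.png",cv2.convertScaleAbs(cv2.resize(a,None,fx=4,fy=3.8,interpolation=cv2.INTER_CUBIC),alpha=1.6))
```

```text
top0 79.0 floor [528.3 294.  366.  245.    3.3] 10640
 slide [527.5 305.6 360.2 280.7   3.6]
 y 0.25 [0, 0, 0, 1, 0, 0, 8, 7, 7, 6, 7, 6, 6, 6, 7, 6, 6, 6, 6, 7, 7, 21, 0, 0, 0, 1, 0, 0, 1, 0, 0, 0, 0, 1, 1, 1, 24, 0, -2, -1]
 y 0.31 [0, 0, 0, 1, 1, 20, 7, 6, 6, 7, 6, 7, 7, 7, 6, 6, 6, 7, 6, 6, 7, 20, 0, 1, 0, 1, 0, 0, 0, 1, 1, 0, 1, 1, 0, 8, 23, 0, -1, -1]
 y 0.37 [0, 1, 0, 0, 0, 19, 7, 7, 8, 6, 7, 6, 6, 6, 7, 6, 6, 6, 7, 7, 10, 1, 1, 0, 1, 0, 0, 0, 0, 1, 1, 1, 0, 0, 1, 19, 23, -1, -1, 0]
scene0 138.0 floor [465.8 296.8 231.3 167.5  89.1] 2843
 slide [533.3 308.1 360.9 278.3   3. ]
 y 0.25 [0, 0, 0, 1, 1, 19, 15, 7, 7, 7, 8, 7, 7, 8, 7, 7, 6, 7, 7, 7, 8, 21, 4, 0, 2, 2, 0, 1, 1, 0, 0, 1, 0, 1, 1, 5, 25, 7, -1, 0]
 y 0.31 [-1, 0, 0, 2, 4, 18, 12, 6, 8, 7, 5, 7, 6, 6, 7, 7, 7, 7, 6, 7, 9, 17, 4, 1, 1, 0, 1, 0, 0, 1, 1, 1, 0, 0, 2, 23, 19, 0, 0, 0]
 y 0.37 [1, 1, 1, 1, 10, 17, 10, 7, 7, 8, 7, 7, 6, 7, 6, 6, 6, 8, 5, 8, 18, 13, 1, 1, 1, 1, 0, 1, 1, 1, 1, 0, 1, 1, 3, 25, 11, 0, -2, 0]
s5 141.0 floor [464.2 297.4 224.5 163.8 -87.6] 2777
 slide [529.9 307.1 366.8 278.3   3.3]
 y 0.25 [0, 0, 0, 1, 1, 19, 12, 8, 8, 7, 8, 7, 5, 8, 5, 5, 6, 6, 6, 8, 10, 17, 6, 1, 1, 1, 1, 0, 0, 1, 1, 2, 1, 1, 1, 6, 24, 5, -1, -1]
 y 0.31 [0, 2, 0, 2, 3, 19, 13, 6, 7, 7, 6, 8, 6, 6, 6, 7, 8, 7, 7, 7, 8, 16, 1, 0, 0, 0, 1, 0, 1, 1, 0, 0, 1, 2, 1, 22, 19, 0, 0, -1]
 y 0.37 [0, 0, 1, 1, 16, 17, 9, 8, 7, 7, 6, 7, 6, 6, 6, 6, 7, 7, 8, 7, 20, 9, 2, 0, 1, 1, 1, 1, 1, 1, 1, 0, 1, 1, 4, 23, 13, 0, 0, 0]
```

View pics/tray.png

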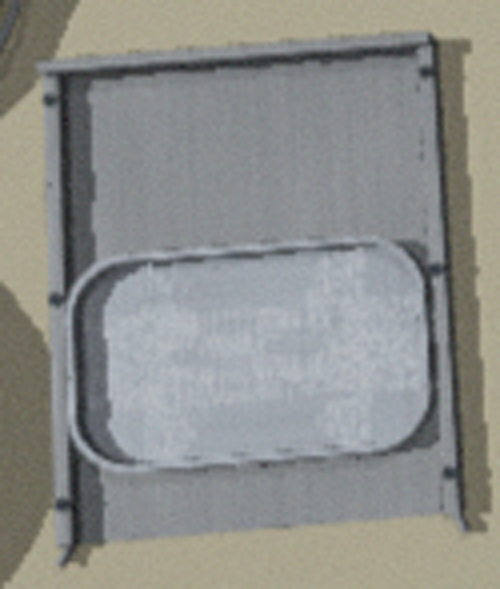

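Run:
```python
from h import *
c=dict(np.load("top0.npz"))
f=lambda X,Y,h=.024:(ray(c,40+(X+.5)/4-.5,135+(Y+.5)/3.8-.5,h)*1000).round(1)
pts4=[f(255,464),f(245,240),f(69,350),f(441,338)]; print(pts4)
print("x len",np.linalg.norm(pts4[0]-pts4[1]),"y",np.linalg.norm(pts4[2]-pts4[3]),"ctr",np.mean(pts4,0), (pts4[0]+pts4[1])/2,(pts4[2]+pts4[3])/2)
print("guide corners",f(58,560,.02),f(465,528,.02),f(40,66,.02),f(432,36,.028))
```

```text
[array([393.6, 296.5,  24. ]), array([557.4, 306.2,  24. ]), array([479.7, 426. ,  24. ]), array([481.4, 169.2,  24. ])]
x len 164.08695865302636 y 256.8056268853936 ctr [478.025 299.475  24.   ] [475.5  301.35  24.  ] [480.55 297.6   24.  ]
guide corners [328.9 430.7  20. ] [343.2 153.3  20. ] [693.1 454.8  20. ] [707.4 175.3  28. ]
```

Emit:
{"op": "apply_moves", "data": {
  "series": [
    {"dp": [0.7,-1.3,-1],"twist": [0,0,-0.1]},
    {"dp": [1.4,-2.6,-2],"twist": [0,0,-0.2]},
    {"dp": [2.1,-3.9,-3],"twist": [0,0,-0.3]},
    {"dp": [2.8,-5.2,-4],"twist": [0,0,-0.4]},
    {"dp": [3.5,-6.5,-5],"twist": [0,0,-0.5]},
    {"dp": [4.2,-7.8,-6],"twist": [0,0,-0.6]},
    {"dp": [4.9,-9.1,-7],"twist": [0,0,-0.7]},
    {"dp": [5.25,-9.95,-8],"twist": [0,0,-0.8]}
  ],
  "claw": 7.4
}}

```text
t: 23.32
ee_pos: [0.4627, 0.0394, 0.1765]
tool_rot: [[-0.787, 0.618, 0.001], [0.618, 0.787, -0.001], [-0.001, 0.0, -1.0]]
contact_force: [0.4, -0.2, 0.6]
gripper_width: 0.0738
```

Emit:
{"op": "apply_moves", "data": {
  "series": [
    {"dp": [0,0,-1],"twist": [0,0,-0.1]},
    {"dp": [0,0,-2.5],"twist": [0,0,-0.2]},
    {"dp": [0,0,-4],"twist": [0,0,-0.3]},
    {"dp": [0,0,-5.5],"twist": [0,0,-0.4]},
    {"dp": [0,0,-7],"twist": [0,0,-0.5]},
    {"dp": [0,0,-8.5],"twist": [0,0,-0.6]},
    {"dp": [0,0,-10],"twist": [0,0,-0.7]},
    {"dp": [0,0,-10],"twist": [0,0,-0.748]}
  ]
}}

```text
t: 23.98
ee_pos: [0.4601, 0.0406, 0.0745]
tool_rot: [[-0.158, 0.987, -0.004], [0.987, 0.158, -0.0], [0.001, -0.004, -1.0]]
contact_force: [-0.9, -0.0, -0.4]
gripper_width: 0.0742
```

Emit:
{"op": "apply_moves", "data": {
  "series": [
    {"dp": [0,0,-1],"twist": [0,0,0]},
    {"dp": [0,0,-2],"twist": [0,0,0]},
    {"dp": [0,0,-3],"twist": [0,0,0]},
    {"dp": [0,0,-4],"twist": [0,0,0]},
    {"dp": [0,0,-4.5],"twist": [0,0,0]},
    {"dp": [0,0,-4.5],"twist": [0,0,0]},
    {"dp": [0,0,-4.5],"twist": [0,0,0]},
    {"dp": [0,0,-4.5],"twist": [0,0,0]}
  ]
}}

```text
t: 24.65
ee_pos: [0.4623, 0.041, 0.0319]
tool_rot: [[-0.163, 0.987, 0.001], [0.987, 0.163, -0.0], [-0.0, 0.001, -1.0]]
contact_force: [-0.3, 0.1, -0.5]
gripper_width: 0.0741
```

Run:
```python
from h import *
s=shot("scene"); print(arm.get_state()["ee_pos"]); print(*find_plates(s),sep="\n")
cv2.imwrite("pics/g7.png",cv2.convertScaleAbs(cv2.resize(s["image"][140:260,230:350],None,fx=4,fy=4,interpolation=cv2.INTER_CUBIC),alpha=1.2))
```

```text
[0.46235834 0.041102   0.03194748]
(np.float64(444.8), np.float64(-81.1), np.float64(113.8), np.float64(63.4), np.float64(-87.5), 8.4, 431)
(np.float64(593.0), np.float64(-87.7), np.float64(113.9), np.float64(61.6), np.float64(86.8), 9.0, 505)
(np.float64(459.6), np.float64(67.3), np.float64(68.3), np.float64(64.0), np.float64(-78.8), 9.2, 286)
```

View pics/g7.png

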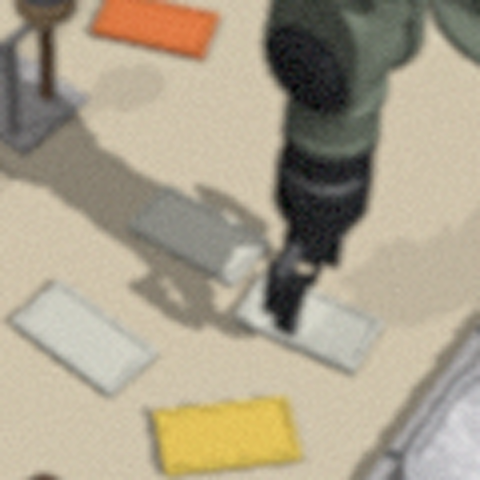

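Emit:
{"op": "apply_moves", "data": {
  "series": [
    {"dp": [-0.05,0.4,-0.5],"twist": [0,0,0]},
    {"dp": [-0.05,0.4,-1],"twist": [0,0,0]},
    {"dp": [-0.05,0.4,-1.5],"twist": [0,0,0]},
    {"dp": [-0.05,0.4,-2],"twist": [0,0,0]},
    {"dp": [-0.05,0.4,-2.5],"twist": [0,0,0]},
    {"dp": [-0.05,0.4,-2.9],"twist": [0,0,0]},
    {"dp": [-0.05,0.4,-3.2],"twist": [0,0,0]},
    {"dp": [-0.05,0.4,-3.2],"twist": [0,0,0]}
  ]
}}

```text
t: 25.37
ee_pos: [0.4607, 0.0453, -0.0015]
tool_rot: [[-0.163, 0.987, -0.001], [0.987, 0.163, 0.0], [0.0, -0.001, -1.0]]
contact_force: [-0.6, 0.1, -0.0]
gripper_width: 0.0737
```

Emit:
{"op": "apply_moves", "data": {
  "series": [
    {"dp": [0,0,0],"twist": [0,0,0]},
    {"dp": [0,0,0],"twist": [0,0,0]},
    {"dp": [0,0,0],"twist": [0,0,0]},
    {"dp": [0,0,0],"twist": [0,0,0]},
    {"dp": [0,0,0],"twist": [0,0,0]},
    {"dp": [0,0,0],"twist": [0,0,0]},
    {"dp": [0,0,0],"twist": [0,0,0]},
    {"dp": [0,0,0],"twist": [0,0,0]}
  ],
  "claw": 5,
  "grip_force": 40
}}

```text
t: 26.03
ee_pos: [0.4612, 0.0453, -0.0005]
tool_rot: [[-0.163, 0.987, -0.0], [0.987, 0.163, -0.0], [-0.0, -0.0, -1.0]]
contact_force: [-1.2, -0.9, 5.6]
gripper_width: 0.0589
```

Emit:
{"op": "apply_moves", "data": {
  "series": [
    {"dp": [0,0,0.6],"twist": [0,0,0]},
    {"dp": [0,0,1.8],"twist": [0,0,0]},
    {"dp": [0,0,3.2],"twist": [0,0,0]},
    {"dp": [0,0,4.6],"twist": [0,0,0]},
    {"dp": [0,0,6],"twist": [0,0,0]},
    {"dp": [0.1,1,7.4],"twist": [0,0,0.08]},
    {"dp": [0.2,2.5,8.5],"twist": [0,0,0.16]},
    {"dp": [0.3,4,9],"twist": [0,0,0.25]}
  ]
}}

```text
t: 26.7
ee_pos: [0.4655, 0.0856, 0.091]
tool_rot: [[-0.405, 0.914, 0.003], [0.914, 0.405, 0.0], [-0.001, 0.003, -1.0]]
contact_force: [-0.3, -0.3, -1.6]
gripper_width: 0.0584
```

Emit:
{"op": "apply_moves", "data": {
  "series": [
    {"dp": [0.1,1.5,0],"twist": [0,0,0.08]},
    {"dp": [0.2,3,0],"twist": [0,0,0.16]},
    {"dp": [0.3,4.5,0],"twist": [0,0,0.24]},
    {"dp": [0.4,6,0],"twist": [0,0,0.32]},
    {"dp": [0.5,7.5,0],"twist": [0,0,0.4]},
    {"dp": [0.6,9,0],"twist": [0,0,0.48]},
    {"dp": [0.7,10.5,0],"twist": [0,0,0.56]},
    {"dp": [0.8,12,0],"twist": [0,0,0.64]}
  ]
}}

```text
t: 27.37
ee_pos: [0.4724, 0.2061, 0.0894]
tool_rot: [[-0.871, 0.491, 0.0], [0.491, 0.871, 0.0], [-0.0, 0.0, -1.0]]
contact_force: [-0.0, 0.3, -1.0]
gripper_width: 0.0586
```

Emit:
{"op": "apply_moves", "data": {
  "series": [
    {"dp": [0.1,1.5,0],"twist": [0,0,0.08]},
    {"dp": [0.2,3,0],"twist": [0,0,0.16]},
    {"dp": [0.3,4.5,0],"twist": [0,0,0.24]},
    {"dp": [0.4,6,0],"twist": [0,0,0.32]},
    {"dp": [0.5,7.5,0],"twist": [0,0,0.4]},
    {"dp": [0.6,9,0],"twist": [0,0,0.48]},
    {"dp": [0.6,9.9,0],"twist": [0,0,0.56]},
    {"dp": [0.6,9.9,0],"twist": [0,0,0.578]}
  ]
}}

```text
t: 28.03
ee_pos: [0.4785, 0.3061, 0.0893]
tool_rot: [[-0.998, -0.065, 0.001], [-0.065, 0.998, 0.001], [-0.001, 0.001, -1.0]]
contact_force: [-0.1, -0.2, -1.3]
gripper_width: 0.0587
```

Emit:
{"op": "apply_moves", "data": {
  "series": [
    {"dp": [0,0,0],"twist": [0,0,0]},
    {"dp": [0,0,-1],"twist": [0,0,0]},
    {"dp": [0,0,-2],"twist": [0,0,0]},
    {"dp": [0,0,-3],"twist": [0,0,0]},
    {"dp": [0,0,-4],"twist": [0,0,0]},
    {"dp": [0,0,-5],"twist": [0,0,0]},
    {"dp": [0,0,-5.5],"twist": [0,0,0]},
    {"dp": [0,0,-5.5],"twist": [0,0,0]}
  ]
}}

```text
t: 28.7
ee_pos: [0.4771, 0.3036, 0.0324]
tool_rot: [[-0.998, -0.061, -0.003], [-0.061, 0.998, -0.001], [0.003, -0.001, -1.0]]
contact_force: [-0.4, 0.0, -1.1]
gripper_width: 0.059
```

Run:
```python
from h import *
s=shot("scene"); t=shot("top"); e=arm.get_state(); print(e["ee_pos"],e["gripper_width"])
np.savez("s8.npz",**s);np.savez("t8.npz",**t)
a=s["image"][200:345,290:435];b=t["image"][150:295,40:185]
cv2.imwrite("pics/g8.png",cv2.convertScaleAbs(cv2.resize(np.hstack([a,b]),None,fx=2.7,fy=2.7,interpolation=cv2.INTER_CUBIC),alpha=1.2))
```

```text
[0.47819706 0.30418726 0.03398985] 0.05832747519268918
```

View pics/g8.png

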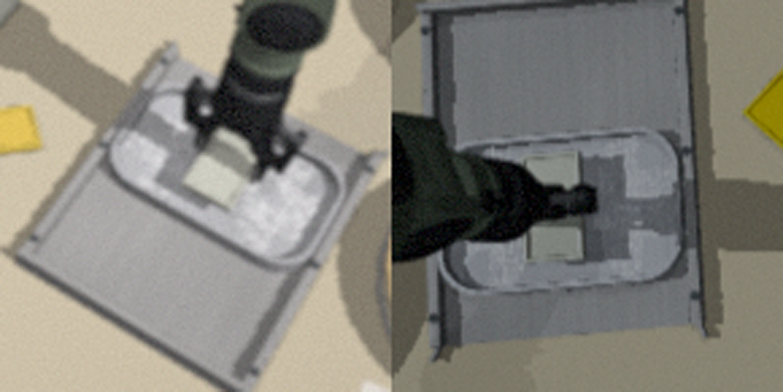

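Emit:
{"op": "apply_moves", "data": {
  "series": [
    {"dp": [0,0,-0.5],"twist": [0,0,0]},
    {"dp": [0,0,-1],"twist": [0,0,0]},
    {"dp": [0,0,-1.5],"twist": [0,0,0]},
    {"dp": [0,0,-2],"twist": [0,0,0]},
    {"dp": [0,0,-2.3],"twist": [0,0,0]},
    {"dp": [0,0,-2.5],"twist": [0,0,0]},
    {"dp": [0,0,-2.6],"twist": [0,0,0]},
    {"dp": [0,0,-2.6],"twist": [0,0,0]}
  ]
}}

```text
t: 29.47
ee_pos: [0.4781, 0.3042, 0.008]
tool_rot: [[-0.998, -0.061, -0.0], [-0.061, 0.998, -0.0], [0.0, -0.0, -1.0]]
contact_force: [-0.6, 0.3, -0.6]
gripper_width: 0.0585
```

Emit:
{"op": "apply_moves", "data": {
  "series": [
    {"dp": [0,0,-0.05],"twist": [0,0,0]},
    {"dp": [0,0,-0.05],"twist": [0,0,0]},
    {"dp": [0,0,-0.05],"twist": [0,0,0]},
    {"dp": [0,0,-0.05],"twist": [0,0,0]},
    {"dp": [0,0,-0.05],"twist": [0,0,0]},
    {"dp": [0,0,-0.05],"twist": [0,0,0]},
    {"dp": [0,0,-0.05],"twist": [0,0,0]},
    {"dp": [0,0,-0.05],"twist": [0,0,0]}
  ],
  "claw": 7.4
}}

```text
t: 30.13
ee_pos: [0.4783, 0.3043, 0.0078]
tool_rot: [[-0.998, -0.061, 0.0], [-0.061, 0.998, 0.0], [-0.0, 0.0, -1.0]]
contact_force: [0.3, 0.3, -0.6]
gripper_width: 0.0738
```

Emit:
{"op": "apply_moves", "data": {
  "series": [
    {"dp": [0,0,1],"twist": [0,0,0]},
    {"dp": [0,0,3],"twist": [0,0,0]},
    {"dp": [0,0,6],"twist": [0,0,0]},
    {"dp": [0,0,9],"twist": [0,0,0]},
    {"dp": [-0.3,-2,11],"twist": [0,0,-0.1]},
    {"dp": [-0.6,-5,12],"twist": [0,0,-0.2]},
    {"dp": [-0.9,-8,12],"twist": [0,0,-0.3]},
    {"dp": [-1.2,-11.5,12],"twist": [0,0,-0.4]}
  ]
}}

```text
t: 30.8
ee_pos: [0.467, 0.1891, 0.1297]
tool_rot: [[-0.942, 0.335, 0.003], [0.335, 0.942, 0.001], [-0.003, 0.002, -1.0]]
contact_force: [0.9, -1.0, 0.7]
gripper_width: 0.0739
```

Emit:
{"op": "apply_moves", "data": {
  "series": [
    {"dp": [-0.3,-3,0],"twist": [0,0,-0.1]},
    {"dp": [-0.6,-6,0],"twist": [0,0,-0.2]},
    {"dp": [-0.9,-9,0],"twist": [0,0,-0.3]},
    {"dp": [-1.2,-12,0],"twist": [0,0,-0.4]},
    {"dp": [-1.5,-15,0],"twist": [0,0,-0.5]},
    {"dp": [-1.8,-18,0],"twist": [0,0,-0.6]},
    {"dp": [-2.1,-21,0],"twist": [0,0,-0.7]},
    {"dp": [-2.1,-21,0],"twist": [0,0,-0.8]}
  ]
}}

```text
t: 31.47
ee_pos: [0.4453, -0.025, 0.1287]
tool_rot: [[-0.409, 0.913, 0.001], [0.913, 0.409, -0.002], [-0.003, 0.0, -1.0]]
contact_force: [1.0, 0.2, 1.0]
gripper_width: 0.074
```

```bash
cat >> h.py <<'E'
def pile(c,h):
    hsv=cv2.cvtColor(c["image"],cv2.COLOR_BGR2HSV); P=pts(c); x,y,z=[P[...,i] for i in range(3)]
    m=((x>.38)&(x<.7)&(y>.22)&(y<.40)&(z>h-.0075)&(z<h+.006)).astype(np.uint8)
    x0=np.median(x[m>0]) if m.any() else 0
    m=cv2.morphologyEx(m,cv2.MORPH_OPEN,np.ones((5,5)))
    return [np.round(rect_xy(c,q,h),1).tolist()+[int(q.sum()),round(float(np.median(z[q])*1000),1)] for q in comps(m,200)]
E
python3 - <<'E'
from h import *
s=shot("scene"); t=shot("top"); print(arm.get_state()["ee_pos"])
np.savez("s9.npz",**s);np.savez("t9.npz",**t)
print("S",*find_plates(s),sep="\n"); print("T",*find_plates(t),sep="\n")
hs=cv2.cvtColor(t["image"],cv2.COLOR_BGR2HSV)
for c in(s,t): print(pile(c,.02))
for c in(s,t):
    hv=cv2.cvtColor(c["image"],cv2.COLOR_BGR2HSV); u,v=map(int,proj(c,[.478,.304,.02])); u2,v2=map(int,proj(c,[.478,.37,.008])); print("hsv plate",hv[v,u],"tray",hv[v2,u2])
E
```

```text
[ 0.44537789 -0.0219016   0.12852259]
S
(np.float64(444.9), np.float64(-81.0), np.float64(114.4), np.float64(63.9), np.float64(-86.3), 8.8, 449)
(np.float64(593.0), np.float64(-87.8), np.float64(114.3), np.float64(61.9), np.float64(86.3), 8.7, 519)
T
(np.float64(588.0), np.float64(-90.3), np.float64(108.9), np.float64(61.3), np.float64(86.5), 8.2, 766)
(np.float64(439.7), np.float64(-93.7), np.float64(87.4), np.float64(61.8), np.float64(88.4), 8.3, 617)
[]
[[470.5, 303.2, 91.3, 61.2, 0.8, 563, 16.2]]
hsv plate [ 33  16 173] tray [120   5 164]
hsv plate [ 48  10 123] tray [108  19 132]
```

Emit:
{"op": "apply_moves", "data": {
  "series": [
    {"dp": [-0.1,-2,0],"twist": [0,0,-0.1]},
    {"dp": [-0.2,-4,-1],"twist": [0,0,-0.2]},
    {"dp": [-0.2,-6.1,-2.5],"twist": [0,0,-0.3]},
    {"dp": [-0.2,-6.1,-4],"twist": [0,0,-0.381]},
    {"dp": [-0.2,-6.1,-6],"twist": [0,0,-0.381]},
    {"dp": [-0.2,-6.1,-7.5],"twist": [0,0,-0.381]},
    {"dp": [-0.2,-6.1,-8.5],"twist": [0,0,-0.381]},
    {"dp": [-0.2,-6.1,-9],"twist": [0,0,-0.381]}
  ]
}}

```text
t: 32.23
ee_pos: [0.4426, -0.0806, 0.0368]
tool_rot: [[-0.055, 0.998, -0.002], [0.998, 0.055, 0.001], [0.001, -0.002, -1.0]]
contact_force: [-0.7, -0.6, -0.1]
gripper_width: 0.0741
```

Emit:
{"op": "apply_moves", "data": {
  "series": [
    {"dp": [0,0,-0.7],"twist": [0,0,0]},
    {"dp": [0,0,-1.4],"twist": [0,0,0]},
    {"dp": [0,0,-2.1],"twist": [0,0,0]},
    {"dp": [0,0,-2.7],"twist": [0,0,0]},
    {"dp": [0,0,-3.3],"twist": [0,0,0]},
    {"dp": [0,0,-3.7],"twist": [0,0,0]},
    {"dp": [0,0,-3.8],"twist": [0,0,0]},
    {"dp": [0,0,-3.8],"twist": [0,0,0]}
  ]
}}

```text
t: 32.9
ee_pos: [0.443, -0.0816, -0.0006]
tool_rot: [[-0.051, 0.999, -0.001], [0.999, 0.051, 0.0], [0.0, -0.001, -1.0]]
contact_force: [0.3, 0.4, 0.9]
gripper_width: 0.0738
```

```bash
cat >> h.py <<'E'
def pilec(c,h,lo=0):
    P=pts(c); x,y,z=[P[...,i] for i in range(3)]; im=cv2.GaussianBlur(c["image"],(3,3),0).astype(int)
    m=((im[...,1]-im[...,0])>lo)&(x>.36)&(x<.75)&(y>.21)&(y<.41)&(z>.005)
    m=cv2.morphologyEx(m.astype(np.uint8),cv2.MORPH_OPEN,np.ones((5,5)))
    return [np.round(rect_xy(c,q,h),1).tolist()+[int(q.sum())] for q in comps(m,150)]
E
python3 - <<'E'
from h import *
print(arm.get_state()["ee_pos"])
for n in("s9","t9"): c=dict(np.load(n+".npz")); print(n,pilec(c,.02))
E
```

```text
[ 0.44299131 -0.08164164 -0.00055083]
s9 [[482.9, 306.1, 118.7, 65.6, 2.7, 652]]
t9 [[477.4, 301.7, 108.9, 58.3, 1.2, 818]]
```

Emit:
{"op": "apply_moves", "data": {
  "series": [
    {"dp": [0,0,0],"twist": [0,0,0]},
    {"dp": [0,0,0],"twist": [0,0,0]},
    {"dp": [0,0,0],"twist": [0,0,0]},
    {"dp": [0,0,0],"twist": [0,0,0]},
    {"dp": [0,0,0],"twist": [0,0,0]},
    {"dp": [0,0,0],"twist": [0,0,0]},
    {"dp": [0,0,0],"twist": [0,0,0]},
    {"dp": [0,0,0],"twist": [0,0,0]}
  ],
  "claw": 5
}}

```text
t: 33.57
ee_pos: [0.4433, -0.0818, 0.0003]
tool_rot: [[-0.051, 0.999, 0.0], [0.999, 0.051, -0.0], [-0.0, 0.0, -1.0]]
contact_force: [-1.7, 1.2, 6.1]
gripper_width: 0.0588
```

Emit:
{"op": "apply_moves", "data": {
  "series": [
    {"dp": [0,0,0.6],"twist": [0,0,0]},
    {"dp": [0,0,1.8],"twist": [0,0,0]},
    {"dp": [0,0,3.2],"twist": [0,0,0]},
    {"dp": [0,0,4.6],"twist": [0,0,0]},
    {"dp": [0.1,1,6],"twist": [0,0,0.06]},
    {"dp": [0.2,2.5,7.4],"twist": [0,0,0.12]},
    {"dp": [0.3,4.5,8.5],"twist": [0,0,0.2]},
    {"dp": [0.5,6.6,9],"twist": [0,0,0.281]}
  ]
}}

```text
t: 34.23
ee_pos: [0.4492, -0.0155, 0.0915]
tool_rot: [[-0.328, 0.945, 0.002], [0.945, 0.328, -0.0], [-0.001, 0.002, -1.0]]
contact_force: [1.3, 0.3, -1.1]
gripper_width: 0.0585
```

Emit:
{"op": "apply_moves", "data": {
  "series": [
    {"dp": [0.2,2.2,0],"twist": [0,0,0.08]},
    {"dp": [0.4,4.4,0],"twist": [0,0,0.16]},
    {"dp": [0.6,6.6,0],"twist": [0,0,0.24]},
    {"dp": [0.8,8.8,0],"twist": [0,0,0.32]},
    {"dp": [1,11,0],"twist": [0,0,0.4]},
    {"dp": [1.2,13.2,0],"twist": [0,0,0.48]},
    {"dp": [1.4,15.4,0],"twist": [0,0,0.56]},
    {"dp": [1.6,17.6,0],"twist": [0,0,0.64]}
  ]
}}

```text
t: 34.9
ee_pos: [0.4642, 0.1615, 0.09]
tool_rot: [[-0.828, 0.56, 0.0], [0.56, 0.828, 0.0], [0.0, 0.0, -1.0]]
contact_force: [0.4, -0.8, -1.1]
gripper_width: 0.0587
```

Emit:
{"op": "apply_moves", "data": {
  "series": [
    {"dp": [0.2,2.2,0],"twist": [0,0,0.09]},
    {"dp": [0.4,4.4,0],"twist": [0,0,0.18]},
    {"dp": [0.6,6.6,0],"twist": [0,0,0.27]},
    {"dp": [0.8,8.8,0],"twist": [0,0,0.36]},
    {"dp": [1,11,0],"twist": [0,0,0.45]},
    {"dp": [1.2,12.8,0],"twist": [0,0,0.54]},
    {"dp": [1.4,14.4,0],"twist": [0,0,0.62]},
    {"dp": [1.4,14.4,0],"twist": [0,0,0.66]}
  ]
}}

```text
t: 35.57
ee_pos: [0.4787, 0.3073, 0.0901]
tool_rot: [[-0.998, -0.067, 0.001], [-0.067, 0.998, 0.002], [-0.001, 0.002, -1.0]]
contact_force: [-0.4, 0.5, -0.6]
gripper_width: 0.0585
```

Emit:
{"op": "apply_moves", "data": {
  "series": [
    {"dp": [0,0,0],"twist": [0,0,0]},
    {"dp": [0,0,0],"twist": [0,0,0]},
    {"dp": [0,0,-1],"twist": [0,0,0]},
    {"dp": [0,0,-2],"twist": [0,0,0]},
    {"dp": [0,0,-3],"twist": [0,0,0]},
    {"dp": [0,0,-4],"twist": [0,0,0]},
    {"dp": [0,0,-4],"twist": [0,0,0]},
    {"dp": [0,0,-4],"twist": [0,0,0]}
  ]
}}

```text
t: 36.23
ee_pos: [0.4774, 0.3036, 0.0485]
tool_rot: [[-0.998, -0.061, -0.002], [-0.061, 0.998, -0.001], [0.002, -0.001, -1.0]]
contact_force: [-0.3, -0.4, -0.7]
gripper_width: 0.0588
```

Emit:
{"op": "apply_moves", "data": {
  "series": [
    {"dp": [0,0,-0.6],"twist": [0,0,0]},
    {"dp": [0,0,-1.2],"twist": [0,0,0]},
    {"dp": [0,0,-1.8],"twist": [0,0,0]},
    {"dp": [0,0,-2.2],"twist": [0,0,0]},
    {"dp": [0,0,-2.5],"twist": [0,0,0]},
    {"dp": [0,0,-2.7],"twist": [0,0,0]},
    {"dp": [0,0,-2.85],"twist": [0,0,0]},
    {"dp": [0,0,-2.9],"twist": [0,0,0]}
  ]
}}

```text
t: 36.9
ee_pos: [0.4782, 0.3043, 0.0206]
tool_rot: [[-0.998, -0.061, -0.0], [-0.061, 0.998, -0.0], [0.0, -0.0, -1.0]]
contact_force: [-1.1, 0.6, -1.7]
gripper_width: 0.0589
```

Emit:
{"op": "apply_moves", "data": {
  "series": [
    {"dp": [0,0,0],"twist": [0,0,0]},
    {"dp": [0,0,0],"twist": [0,0,0]},
    {"dp": [0,0,0],"twist": [0,0,0]},
    {"dp": [0,0,0],"twist": [0,0,0]},
    {"dp": [0,0,0],"twist": [0,0,0]},
    {"dp": [0,0,0],"twist": [0,0,0]},
    {"dp": [0,0,0],"twist": [0,0,0]},
    {"dp": [0,0,0],"twist": [0,0,0]}
  ],
  "claw": 7.4
}}

```text
t: 37.57
ee_pos: [0.4783, 0.3043, 0.0208]
tool_rot: [[-0.998, -0.061, 0.0], [-0.061, 0.998, 0.0], [-0.0, 0.0, -1.0]]
contact_force: [0.0, 1.1, 0.1]
gripper_width: 0.0739
```

Emit:
{"op": "apply_moves", "data": {
  "series": [
    {"dp": [0,0,1],"twist": [0,0,0]},
    {"dp": [0,0,3],"twist": [0,0,0]},
    {"dp": [0,0,6],"twist": [0,0,0]},
    {"dp": [0,0,9],"twist": [0,0,0]},
    {"dp": [0.6,-2,10],"twist": [0,0,-0.1]},
    {"dp": [1.2,-5,10.5],"twist": [0,0,-0.2]},
    {"dp": [1.8,-8,10.5],"twist": [0,0,-0.3]},
    {"dp": [2.4,-11.5,10.5],"twist": [0,0,-0.4]}
  ]
}}

```text
t: 38.23
ee_pos: [0.503, 0.189, 0.1274]
tool_rot: [[-0.942, 0.335, 0.003], [0.335, 0.942, 0.001], [-0.002, 0.002, -1.0]]
contact_force: [-0.2, -0.3, -0.3]
gripper_width: 0.0738
```

Emit:
{"op": "apply_moves", "data": {
  "series": [
    {"dp": [0.9,-3,0],"twist": [0,0,-0.1]},
    {"dp": [1.8,-6,0],"twist": [0,0,-0.2]},
    {"dp": [2.7,-9,0],"twist": [0,0,-0.3]},
    {"dp": [3.6,-12,0],"twist": [0,0,-0.4]},
    {"dp": [4.5,-15,0],"twist": [0,0,-0.5]},
    {"dp": [5.4,-18,0],"twist": [0,0,-0.6]},
    {"dp": [6,-20,0],"twist": [0,0,-0.7]},
    {"dp": [6,-20,0],"twist": [0,0,-0.8]}
  ]
}}

```text
t: 38.9
ee_pos: [0.564, -0.0149, 0.1268]
tool_rot: [[-0.41, 0.912, 0.002], [0.912, 0.41, -0.002], [-0.003, 0.001, -1.0]]
contact_force: [-1.2, 0.3, 0.1]
gripper_width: 0.0742
```

Run:
```python
from h import *
s=shot("scene"); t=shot("top"); print(arm.get_state()["ee_pos"])
print("S",find_plates(s),pilec(s,.032)); print("T",find_plates(t),pilec(t,.032))
```

```text
[ 0.56252726 -0.01186409  0.1263918 ]
S [(np.float64(593.4), np.float64(-87.5), np.float64(114.3), np.float64(64.0), np.float64(86.8), 8.9, 513)] [[487.1, 306.3, 122.6, 67.5, 4.3, 684]]
T [(np.float64(588.0), np.float64(-90.5), np.float64(109.4), np.float64(61.4), np.float64(86.5), 8.4, 730)] [[478.2, 299.6, 109.8, 62.9, 3.7, 897]]
```

Emit:
{"op": "apply_moves", "data": {
  "series": [
    {"dp": [1,-2.5,0],"twist": [0,0,-0.1]},
    {"dp": [2,-5,-1],"twist": [0,0,-0.2]},
    {"dp": [2.95,-7.7,-2.5],"twist": [0,0,-0.3]},
    {"dp": [2.95,-7.7,-4],"twist": [0,0,-0.4]},
    {"dp": [2.95,-7.7,-6],"twist": [0,0,-0.492]},
    {"dp": [2.95,-7.7,-7.5],"twist": [0,0,-0.492]},
    {"dp": [2.95,-7.7,-8.5],"twist": [0,0,-0.492]},
    {"dp": [2.95,-7.7,-9],"twist": [0,0,-0.492]}
  ]
}}

```text
t: 39.67
ee_pos: [0.5907, -0.0867, 0.0346]
tool_rot: [[0.057, 0.998, -0.002], [0.998, -0.057, 0.001], [0.001, -0.002, -1.0]]
contact_force: [-0.7, 0.4, 0.3]
gripper_width: 0.0736
```

Emit:
{"op": "apply_moves", "data": {
  "series": [
    {"dp": [0,0,-0.7],"twist": [0,0,0]},
    {"dp": [0,0,-1.4],"twist": [0,0,0]},
    {"dp": [0,0,-2.1],"twist": [0,0,0]},
    {"dp": [0,0,-2.7],"twist": [0,0,0]},
    {"dp": [0,0,-3.2],"twist": [0,0,0]},
    {"dp": [0,0,-3.6],"twist": [0,0,0]},
    {"dp": [0,0,-3.65],"twist": [0,0,0]},
    {"dp": [0,0,-3.65],"twist": [0,0,0]}
  ]
}}

```text
t: 40.33
ee_pos: [0.5916, -0.0877, -0.001]
tool_rot: [[0.06, 0.998, -0.0], [0.998, -0.06, 0.0], [0.0, -0.0, -1.0]]
contact_force: [-0.7, -0.1, -0.4]
gripper_width: 0.0742
```

Emit:
{"op": "apply_moves", "data": {
  "series": [
    {"dp": [0,0,0],"twist": [0,0,0]},
    {"dp": [0,0,0],"twist": [0,0,0]},
    {"dp": [0,0,0],"twist": [0,0,0]},
    {"dp": [0,0,0],"twist": [0,0,0]},
    {"dp": [0,0,0],"twist": [0,0,0]},
    {"dp": [0,0,0],"twist": [0,0,0]},
    {"dp": [0,0,0],"twist": [0,0,0]},
    {"dp": [0,0,0],"twist": [0,0,0]}
  ],
  "claw": 5
}}

```text
t: 41.0
ee_pos: [0.5922, -0.0879, -0.0001]
tool_rot: [[0.06, 0.998, 0.001], [0.998, -0.06, -0.0], [-0.0, 0.001, -1.0]]
contact_force: [0.2, 0.2, 4.7]
gripper_width: 0.0588
```

Emit:
{"op": "apply_moves", "data": {
  "series": [
    {"dp": [0,0,0.6],"twist": [0,0,0]},
    {"dp": [0,0,1.8],"twist": [0,0,0]},
    {"dp": [0,0,3.2],"twist": [0,0,0]},
    {"dp": [0,0,4.6],"twist": [0,0,0]},
    {"dp": [-0.3,1,6],"twist": [0,0,0.06]},
    {"dp": [-0.7,2.5,7.4],"twist": [0,0,0.12]},
    {"dp": [-1.3,4.2,8.5],"twist": [0,0,0.2]},
    {"dp": [-2,6,9],"twist": [0,0,0.291]}
  ]
}}

```text
t: 41.67
ee_pos: [0.5728, -0.0276, 0.0916]
tool_rot: [[-0.232, 0.973, 0.003], [0.973, 0.232, -0.0], [-0.001, 0.003, -1.0]]
contact_force: [0.5, -0.5, -1.7]
gripper_width: 0.0585
```

Emit:
{"op": "apply_moves", "data": {
  "series": [
    {"dp": [-0.6,2.2,0],"twist": [0,0,0.08]},
    {"dp": [-1.2,4.4,0],"twist": [0,0,0.16]},
    {"dp": [-1.8,6.6,0],"twist": [0,0,0.25]},
    {"dp": [-2.4,8.8,0],"twist": [0,0,0.34]},
    {"dp": [-3,11,0],"twist": [0,0,0.43]},
    {"dp": [-3.6,13.2,0],"twist": [0,0,0.52]},
    {"dp": [-4.3,15.4,0],"twist": [0,0,0.61]},
    {"dp": [-5,17.6,0],"twist": [0,0,0.7]}
  ]
}}

```text
t: 42.33
ee_pos: [0.5213, 0.1493, 0.09]
tool_rot: [[-0.805, 0.593, 0.0], [0.593, 0.805, 0.0], [-0.0, 0.0, -1.0]]
contact_force: [-0.2, 0.7, -1.1]
gripper_width: 0.0588
```

Emit:
{"op": "apply_moves", "data": {
  "series": [
    {"dp": [-0.6,2.2,0],"twist": [0,0,0.09]},
    {"dp": [-1.2,4.4,0],"twist": [0,0,0.18]},
    {"dp": [-1.8,6.6,0],"twist": [0,0,0.27]},
    {"dp": [-2.4,8.8,0],"twist": [0,0,0.36]},
    {"dp": [-3,11,0],"twist": [0,0,0.45]},
    {"dp": [-3.6,13.2,0],"twist": [0,0,0.54]},
    {"dp": [-4.35,15,0],"twist": [0,0,0.63]},
    {"dp": [-4.35,15.6,0],"twist": [0,0,0.7]}
  ]
}}

```text
t: 43.0
ee_pos: [0.4766, 0.3067, 0.0899]
tool_rot: [[-0.998, -0.067, -0.001], [-0.067, 0.998, 0.001], [0.001, 0.001, -1.0]]
contact_force: [0.1, -0.8, -2.2]
gripper_width: 0.0586
```

Emit:
{"op": "apply_moves", "data": {
  "series": [
    {"dp": [0,0,0],"twist": [0,0,0]},
    {"dp": [0,0,0],"twist": [0,0,0]},
    {"dp": [0,0,-1],"twist": [0,0,0]},
    {"dp": [0,0,-2],"twist": [0,0,0]},
    {"dp": [0,0,-3],"twist": [0,0,0]},
    {"dp": [0,0,-3],"twist": [0,0,0]},
    {"dp": [0,0,-3],"twist": [0,0,0]},
    {"dp": [0,0,-3],"twist": [0,0,0]}
  ]
}}

```text
t: 43.67
ee_pos: [0.4782, 0.3039, 0.0589]
tool_rot: [[-0.998, -0.059, -0.001], [-0.059, 0.998, -0.0], [0.001, -0.0, -1.0]]
contact_force: [0.4, -0.1, -2.0]
gripper_width: 0.0589
```

Emit:
{"op": "apply_moves", "data": {
  "series": [
    {"dp": [0,0,-0.6],"twist": [0,0,0]},
    {"dp": [0,0,-1.2],"twist": [0,0,0]},
    {"dp": [0,0.03,-1.7],"twist": [0,0,0]},
    {"dp": [0,0.03,-2.1],"twist": [0,0,0]},
    {"dp": [0,0.03,-2.4],"twist": [0,0,0]},
    {"dp": [0,0.03,-2.6],"twist": [0,0,0]},
    {"dp": [0,0.03,-2.65],"twist": [0,0,0]},
    {"dp": [0,0.03,-2.65],"twist": [0,0,0]}
  ]
}}

```text
t: 44.33
ee_pos: [0.4782, 0.3046, 0.0326]
tool_rot: [[-0.998, -0.06, -0.0], [-0.06, 0.998, -0.0], [0.0, -0.0, -1.0]]
contact_force: [-0.1, 0.3, -2.1]
gripper_width: 0.059
```

Emit:
{"op": "apply_moves", "data": {
  "series": [
    {"dp": [0,0,0],"twist": [0,0,0]},
    {"dp": [0,0,0],"twist": [0,0,0]},
    {"dp": [0,0,0],"twist": [0,0,0]},
    {"dp": [0,0,0],"twist": [0,0,0]},
    {"dp": [0,0,0],"twist": [0,0,0]},
    {"dp": [0,0,0],"twist": [0,0,0]},
    {"dp": [0,0,0],"twist": [0,0,0]},
    {"dp": [0,0,0],"twist": [0,0,0]}
  ],
  "claw": 7.4
}}

```text
t: 45.0
ee_pos: [0.4783, 0.3046, 0.0328]
tool_rot: [[-0.998, -0.06, 0.0], [-0.06, 0.998, 0.0], [-0.0, 0.0, -1.0]]
contact_force: [-0.2, 0.3, -0.4]
gripper_width: 0.0737
```

Emit:
{"op": "apply_moves", "data": {
  "series": [
    {"dp": [0,0,1],"twist": [0,0,0]},
    {"dp": [0,0,3],"twist": [0,0,0]},
    {"dp": [0,0,6],"twist": [0,0,0]},
    {"dp": [0,0,9],"twist": [0,0,0]},
    {"dp": [-2,-2,10],"twist": [0,0,0]},
    {"dp": [-5,-5,10.5],"twist": [0,0,0]},
    {"dp": [-7,-8,10.5],"twist": [0,0,0]},
    {"dp": [-9,-11,10.5],"twist": [0,0,0]}
  ]
}}

```text
t: 45.67
ee_pos: [0.3872, 0.1938, 0.1388]
tool_rot: [[-0.998, -0.062, 0.001], [-0.062, 0.998, 0.0], [-0.002, 0.0, -1.0]]
contact_force: [-0.9, 0.1, -0.3]
gripper_width: 0.0738
```

Emit:
{"op": "apply_moves", "data": {
  "series": [
    {"dp": [0,-3,0],"twist": [0,0,0]},
    {"dp": [0,-6,0],"twist": [0,0,0]},
    {"dp": [0,-9,0],"twist": [0,0,0]},
    {"dp": [0,-12,0],"twist": [0,0,0]},
    {"dp": [0,-12,0],"twist": [0,0,0]},
    {"dp": [0,-12,0],"twist": [0,0,0]},
    {"dp": [0,-12,0],"twist": [0,0,0]},
    {"dp": [0,-12,0],"twist": [0,0,0]}
  ],
  "claw": 0
}}

```text
t: 46.33
ee_pos: [0.3884, 0.0754, 0.1381]
tool_rot: [[-0.998, -0.061, 0.0], [-0.061, 0.998, 0.0], [-0.0, 0.0, -1.0]]
contact_force: [0.2, -0.3, -0.3]
gripper_width: -0.0
```

Run:
```python
from h import *
s=shot("scene"); t=shot("top"); print(arm.get_state()["ee_pos"])
np.savez("s10.npz",**s);np.savez("t10.npz",**t)
print("S",find_plates(s),pilec(s,.044)); print("T",find_plates(t),pilec(t,.044))
a=s["image"][200:345,290:435];b=t["image"][150:295,40:185]
cv2.imwrite("pics/g10.png",cv2.convertScaleAbs(cv2.resize(np.hstack([a,b]),None,fx=2.7,fy=2.7,interpolation=cv2.INTER_CUBIC),alpha=1.2))
```

```text
[0.38825892 0.0755275  0.1378733 ]
S [] [[489.4, 306.7, 133.7, 67.3, 3.5, 755]]
T [] [[490.1, 299.0, 88.9, 66.2, 3.6, 757]]
```

View pics/g10.png

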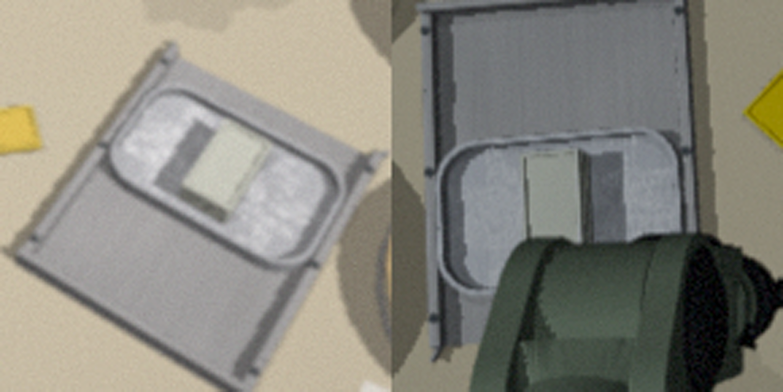

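Emit:
{"op": "apply_moves", "data": {
  "series": [
    {"dp": [-1,3,0],"twist": [0,0,0]},
    {"dp": [-2,6,0],"twist": [0,0,0]},
    {"dp": [-2.8,9,0],"twist": [0,0,0]},
    {"dp": [-2.8,12,0],"twist": [0,0,0]},
    {"dp": [-2.8,15,0],"twist": [0,0,0]},
    {"dp": [-2.8,18,0],"twist": [0,0,0]},
    {"dp": [-2.8,21,0],"twist": [0,0,0]},
    {"dp": [-2.8,22.2,0],"twist": [0,0,0]}
  ]
}}

```text
t: 47.1
ee_pos: [0.3599, 0.3007, 0.1379]
tool_rot: [[-0.998, -0.065, 0.001], [-0.065, 0.998, 0.002], [-0.001, 0.002, -1.0]]
contact_force: [0.5, -0.1, 0.6]
gripper_width: 0.0001
```

Emit:
{"op": "apply_moves", "data": {
  "series": [
    {"dp": [0,0,-1.5],"twist": [0,0,0]},
    {"dp": [0,0,-3.5],"twist": [0,0,0]},
    {"dp": [0,0,-5.5],"twist": [0,0,0]},
    {"dp": [0,0,-7.5],"twist": [0,0,0]},
    {"dp": [0,0,-9.5],"twist": [0,0,0]},
    {"dp": [0,0,-11],"twist": [0,0,0]},
    {"dp": [0,0,-12.4],"twist": [0,0,0]},
    {"dp": [0,0,-12.4],"twist": [0,0,0]}
  ]
}}

```text
t: 47.77
ee_pos: [0.3581, 0.2955, 0.0115]
tool_rot: [[-0.998, -0.061, -0.004], [-0.061, 0.998, -0.003], [0.004, -0.003, -1.0]]
contact_force: [0.1, 0.1, 0.3]
gripper_width: 0.0002
```

Emit:
{"op": "apply_moves", "data": {
  "series": [
    {"dp": [0.3,0,0],"twist": [0,0,0]},
    {"dp": [0.6,0.05,0],"twist": [0,0,0]},
    {"dp": [0.9,0.05,0],"twist": [0,0,0]},
    {"dp": [1.2,0.1,0],"twist": [0,0,0]},
    {"dp": [1.5,0.1,0],"twist": [0,0,0]},
    {"dp": [1.8,0.1,0],"twist": [0,0,0]},
    {"dp": [2.1,0.15,0],"twist": [0,0,0]},
    {"dp": [2.4,0.15,0],"twist": [0,0,0]}
  ]
}}

```text
t: 48.43
ee_pos: [0.3847, 0.2981, 0.0139]
tool_rot: [[-0.998, -0.06, 0.0], [-0.06, 0.998, 0.0], [-0.0, 0.0, -1.0]]
contact_force: [0.8, 0.7, -0.6]
gripper_width: -0.0001
```

Emit:
{"op": "apply_moves", "data": {
  "series": [
    {"dp": [0.2,0,0],"twist": [0,0,0]},
    {"dp": [0.5,0.05,0],"twist": [0,0,0]},
    {"dp": [0.9,0.05,0],"twist": [0,0,0]},
    {"dp": [1.4,0.1,0],"twist": [0,0,0]},
    {"dp": [1.9,0.1,0],"twist": [0,0,0]},
    {"dp": [2.4,0.15,0],"twist": [0,0,0]},
    {"dp": [2.9,0.2,0],"twist": [0,0,0]},
    {"dp": [3.4,0.2,0],"twist": [0,0,0]}
  ]
}}

```text
t: 49.1
ee_pos: [0.4189, 0.3001, 0.0136]
tool_rot: [[-0.998, -0.06, -0.0], [-0.06, 0.998, -0.0], [0.0, -0.0, -1.0]]
contact_force: [-1.9, 0.6, -1.5]
gripper_width: 0.0001
```

Emit:
{"op": "apply_moves", "data": {
  "series": [
    {"dp": [0.5,0.03,0],"twist": [0,0,0]},
    {"dp": [1,0.06,0],"twist": [0,0,0]},
    {"dp": [1.5,0.09,0],"twist": [0,0,0]},
    {"dp": [2,0.12,0],"twist": [0,0,0]},
    {"dp": [2.5,0.15,0],"twist": [0,0,0]},
    {"dp": [3,0.18,0],"twist": [0,0,0]},
    {"dp": [3.5,0.21,0],"twist": [0,0,0]},
    {"dp": [4,0.24,0],"twist": [0,0,0]}
  ]
}}

```text
t: 49.77
ee_pos: [0.4588, 0.3025, 0.0138]
tool_rot: [[-0.998, -0.06, -0.0], [-0.06, 0.998, -0.0], [0.0, -0.0, -1.0]]
contact_force: [-2.2, -0.3, -1.3]
gripper_width: -0.0002
```

Emit:
{"op": "apply_moves", "data": {
  "series": [
    {"dp": [0.5,0.03,0],"twist": [0,0,0]},
    {"dp": [1,0.06,0],"twist": [0,0,0]},
    {"dp": [1.5,0.09,0],"twist": [0,0,0]},
    {"dp": [2,0.12,0],"twist": [0,0,0]},
    {"dp": [2.4,0.15,0],"twist": [0,0,0]},
    {"dp": [2.8,0.17,0],"twist": [0,0,0]},
    {"dp": [3.1,0.19,0],"twist": [0,0,0]},
    {"dp": [3.4,0.21,0],"twist": [0,0,0]}
  ]
}}

```text
t: 50.43
ee_pos: [0.4925, 0.3046, 0.0138]
tool_rot: [[-0.998, -0.06, -0.0], [-0.06, 0.998, 0.0], [0.0, 0.0, -1.0]]
contact_force: [-1.4, 0.3, -1.2]
gripper_width: -0.0
```

Run:
```python
from h import *
s=shot("scene"); print(arm.get_state()["ee_pos"],arm.get_state()["contact_force"])
a=s["image"][200:345,290:435]
cv2.imwrite("pics/g11.png",cv2.convertScaleAbs(cv2.resize(a,None,fx=3.5,fy=3.5,interpolation=cv2.INTER_CUBIC),alpha=1.2))
```

```text
[0.49332975 0.30469266 0.01395532] [-0.809946   -0.27833163 -1.28912433]
```

View pics/g11.png

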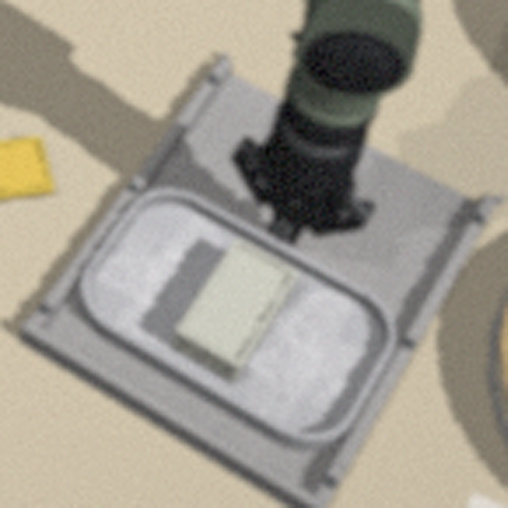

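The tray runs square with the pile intact. The gap to the stop is about 3 to 4 cm, so I continue more slowly.

Emit:
{"op": "apply_moves", "data": {
  "series": [
    {"dp": [0.3,0.02,0],"twist": [0,0,0]},
    {"dp": [0.6,0.04,0],"twist": [0,0,0]},
    {"dp": [0.9,0.05,0],"twist": [0,0,0]},
    {"dp": [1.2,0.07,0],"twist": [0,0,0]},
    {"dp": [1.5,0.09,0],"twist": [0,0,0]},
    {"dp": [1.8,0.11,0],"twist": [0,0,0]},
    {"dp": [2,0.12,0],"twist": [0,0,0]},
    {"dp": [2.2,0.13,0],"twist": [0,0,0]}
  ]
}}

```text
t: 51.15
ee_pos: [0.5145, 0.3059, 0.0138]
tool_rot: [[-0.998, -0.06, -0.0], [-0.06, 0.998, 0.0], [0.0, 0.0, -1.0]]
contact_force: [-3.7, -0.2, 3.4]
gripper_width: 0.0001
```

Emit:
{"op": "apply_moves", "data": {
  "series": [
    {"dp": [0.15,0.01,0],"twist": [0,0,0]},
    {"dp": [0.3,0.02,0],"twist": [0,0,0]},
    {"dp": [0.45,0.03,0],"twist": [0,0,0]},
    {"dp": [0.6,0.04,0],"twist": [0,0,0]},
    {"dp": [0.7,0.04,0],"twist": [0,0,0]},
    {"dp": [0.8,0.05,0],"twist": [0,0,0]},
    {"dp": [0.9,0.05,0],"twist": [0,0,0]},
    {"dp": [1,0.06,0],"twist": [0,0,0]}
  ]
}}

```text
t: 51.82
ee_pos: [0.5243, 0.3065, 0.0138]
tool_rot: [[-0.998, -0.06, -0.0], [-0.06, 0.998, -0.0], [0.0, -0.0, -1.0]]
contact_force: [-3.4, 0.5, 2.0]
gripper_width: 0.0003
```

Emit:
{"op": "apply_moves", "data": {
  "series": [
    {"dp": [0.07,0,0],"twist": [0,0,0]},
    {"dp": [0.14,0.01,0],"twist": [0,0,0]},
    {"dp": [0.21,0.01,0],"twist": [0,0,0]},
    {"dp": [0.28,0.02,0],"twist": [0,0,0]},
    {"dp": [0.35,0.02,0],"twist": [0,0,0]},
    {"dp": [0.42,0.03,0],"twist": [0,0,0]},
    {"dp": [0.49,0.03,0],"twist": [0,0,0]},
    {"dp": [0.5,0.03,0],"twist": [0,0,0]}
  ]
}}

```text
t: 52.48
ee_pos: [0.5254, 0.3066, 0.0135]
tool_rot: [[-0.998, -0.061, -0.007], [-0.061, 0.998, -0.0], [0.007, 0.0, -1.0]]
contact_force: [-12.0, -0.7, 11.1]
gripper_width: -0.0001
```

Emit:
{"op": "apply_moves", "data": {
  "series": [
    {"dp": [0.1,0,0],"twist": [0,0,0]},
    {"dp": [0.2,0.01,0],"twist": [0,0,0]},
    {"dp": [0.2,0.01,0],"twist": [0,0,0]},
    {"dp": [0.2,0.01,0],"twist": [0,0,0]},
    {"dp": [0.2,0.01,0],"twist": [0,0,0]},
    {"dp": [0.2,0.01,0],"twist": [0,0,0]},
    {"dp": [0.2,0.01,0],"twist": [0,0,0]},
    {"dp": [0.2,0.01,0],"twist": [0,0,0]}
  ]
}}

```text
t: 53.15
ee_pos: [0.5255, 0.3068, 0.0133]
tool_rot: [[-0.998, -0.062, -0.01], [-0.062, 0.998, 0.0], [0.01, 0.001, -1.0]]
contact_force: [-16.0, -0.2, 13.1]
gripper_width: 0.0003
```

Emit:
{"op": "apply_moves", "data": {
  "series": [
    {"dp": [-0.4,0,0],"twist": [0,0,0]},
    {"dp": [-1,-0.06,0],"twist": [0,0,0]},
    {"dp": [-2,-0.12,0],"twist": [0,0,0]},
    {"dp": [-4,-0.24,0],"twist": [0,0,0]},
    {"dp": [-5,-0.3,2],"twist": [0,0,0]},
    {"dp": [-5,-0.3,5],"twist": [0,0,0]},
    {"dp": [-6,-0.3,8],"twist": [0,0,0]},
    {"dp": [-8,-0.3,11],"twist": [0,0,0]}
  ]
}}

```text
t: 53.82
ee_pos: [0.454, 0.3041, 0.1253]
tool_rot: [[-0.998, -0.058, 0.005], [-0.058, 0.998, 0.001], [-0.005, 0.001, -1.0]]
contact_force: [0.2, 0.6, 0.3]
gripper_width: 0.0
```

Emit:
{"op": "apply_moves", "data": {
  "series": [
    {"dp": [0,-3,1],"twist": [0,0,0]},
    {"dp": [0,-6,2],"twist": [0,0,0]},
    {"dp": [0,-9,2],"twist": [0,0,0]},
    {"dp": [0,-12,2],"twist": [0,0,0]},
    {"dp": [0,-15,2],"twist": [0,0,0]},
    {"dp": [0,-18,2],"twist": [0,0,0]},
    {"dp": [0,-21,2],"twist": [0,0,0]},
    {"dp": [0,-21,2],"twist": [0,0,0]}
  ]
}}

```text
t: 54.48
ee_pos: [0.4525, 0.0895, 0.1441]
tool_rot: [[-0.999, -0.054, 0.003], [-0.054, 0.999, -0.003], [-0.002, -0.003, -1.0]]
contact_force: [0.1, 0.2, -0.4]
gripper_width: -0.0002
```

Run:
```python
from h import *
s=shot("scene"); t=shot("top"); print(arm.get_state()["ee_pos"])
np.savez("s12.npz",**s);np.savez("t12.npz",**t)
print("S",find_plates(s),pilec(s,.044)); print("T",find_plates(t),pilec(t,.044))
a=s["image"][200:345,290:435];b=t["image"][140:285,40:185];d=s["image"][80:225,130:275]
cv2.imwrite("pics/g12.png",cv2.convertScaleAbs(cv2.resize(np.hstack([a,b,d]),None,fx=1.83,fy=1.83,interpolation=cv2.INTER_CUBIC),alpha=1.2))
P=pts(s); x,y,z=[P[...,i] for i in range(3)]
for yy in(.26,.315,.37):
    k=abs(y-yy)<.012; print(yy,[int(1000*np.median(z[k&(x>=a)&(x<a+.01)])) for a in np.arange(.49,.75,.01)])
```

```text
[0.45237943 0.09278816 0.14414975]
S [] [[628.0, 315.9, 128.9, 67.8, 4.3, 854]]
T [] [[618.7, 308.0, 113.0, 66.3, 0.9, 947]]
0.26 [1, 0, 1, 4, 18, 16, 7, 7, 8, 8, 7, 8, 6, 6, 7, 5, 7, 6, 8, 7, 23, 22, 3, 0, 0, 0]
  return _methods._mean(a, axis=axis, dtype=dtype,
  ret = ret.dtype.type(ret / rcount)
Traceback (most recent call last):
ValueError: cannot convert float NaN to integer
```

View pics/g12.png

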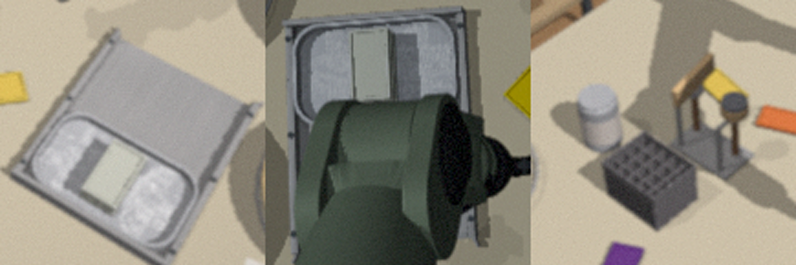

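The picture shows the tray's far rim flush with the stop, the pile square in the middle, and both tools hanging. I hand in.

```bash
python3 -c "
from station import arm
print(arm.get_state()['t'],arm.get_state()['contact_force']); print(arm.finish_job())"
```

```text
54.5833 [0.77510841 0.38232628 0.36453566]
the job is handed in; nothing more can be done
None
```

The job is done and handed in at about 54.6 s of the 210 s allowed, with no verdict reported.

- **Tools:** the spreader hangs in the ring at y ≈ −0.38 and the greasing pad in the ring at y ≈ −0.28. Both heads rest on the rings in the last picture. The greaser's handle rubbed its ring lightly going in (5–8 N sideways) and was free once released.
- **Plates:** only three white plates were there. They are in one square pile at the middle of the tray, with their long sides along the guides. I left the orange, purple and yellow look-alikes alone.
- **Tray:** I pushed it about 138 mm at the middle of its near rim. It stopped against the end stop with force rising to 16 N, and no gap shows in the last picture. The pile moved 139 mm with it and stayed square.
- **Bystanders:** nothing went near the jar, mill or tin. The tin stands as before in the last picture; I did not re-check the jar and mill at the very end.

**Checks that disagreed or failed:**
- The two cameras differed by about 2–4 mm throughout. I corrected for this using the robot's own position.
- The last pile angle read 4.3° from the scene camera and 0.9° from the top camera, where the arm partly hid the pile. The slide itself lies at about 3.4°.
- A last depth profile across the tray was cut short by an error in my script. Only the line at y = 0.26 printed, and it showed the rim and the stop adjoining.

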